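# Set and lock the air regulator, then hold the fill valve open

## Robot

A 6-joint arm with a two-finger parallel gripper is mounted at the origin on the work surface. World frame = base frame: x ahead of the robot, y to its left, z up, the work surface at z = 0. Lengths are in mm, angles in rad, forces in N, time in s.
With the tool pointing down it reaches from about 400 to 925 mm from the base axis. Payload 12.5 kg.
Tool frame: the origin (TCP) lies on the mounting face of the last link; the fingertips stand 190 mm ahead of it and the grasp point (between the pads) lies 171 mm ahead of it (env.grasp_offset is the distance from the TCP to the grasp point, in mm); z points along the fingers, y is the direction in which the jaws open and shut (so a half turn about z gives the same grasp; the last joint's range is limited). The gripper opens to 95 mm and grips with 3 to 60 N. Pads are 20 mm wide; open, the fingers measure 119 mm over their backs; the gripper's body (75 mm by 180 mm) begins 59 mm behind the grasp point.
Start: joints at [-1.329, 0.491, 1.559, -0, 1.092, -0.106], TCP at [213.038, -587.571, 404.761] pointing down, gripper open.
Joint ranges: [-3.1, 3.1], [-0.84, 2.19], [0.05, 2.79], [-1.13, 4.28], [0.06, 2.93], [-2.69, 2.69]. Speed limits (rad/s): [2.22, 2.22, 2.79, 3.14, 3.14, 3.14].

## Interface

Orientations are given as [roll, pitch, yaw] about the fixed x, y, z axes, in that order (R = Rz(yaw) Ry(pitch) Rx(roll)).
In Python, from cell import env, viewer gives the robot as it stands.
- The arm moves only by the tool play_rows, never from a script. Its argument "increments" is a list of rows, each an object of numbers: "dx", "dy", "dz": the shift along the tool's x, y, z in mm; "rx", "ry", "rz": the turn, a rotation vector about the tool's x, y, z in units of 6 degrees (1.0 is 6 degrees). A call has 1 to 8 rows; each row is the pose to reach, as a shift and turn from the pose measured when the call began, along the tool's axes at that moment; what a row does not reach only later rows make up. A row lasts 1/12 s, in which the tool goes at most 41.7 mm and 7.16 degrees, less where a joint would pass 70% of its speed; a pose out of reach is approached as far as the arm can. A call with a gripper value outside its range is refused whole. "fingers" is the opening, from 0 (shut) to 1 (fully open), set as the call begins (left out, the last holds). The fingers move at their own pace and stop on an object; the grip force is fixed at half the most. Time passes only in rows, so rows that repeat a pose let the fingers close. It gives the time, the measured TCP pose, the force and the opening at its end, in the units of the state.
- env.state(): the state, without advancing time (a new reading comes with each control period).
- viewer.read_camera(name): name is "scene" or "side" or "wrist"; returns a dict with "image" (400x640x3 uint8, red, green, blue), "fx", "fy", "cx", "cy" (pixels), "k1" (the pictures are not rectified: a ray, as slopes to the right and down, at radius r is drawn at 1 + k1 r^2 times it, then the intrinsics apply), "rvec" (rotation vector, rad) and "tvec" (3), from world to camera coordinates, as OpenCV has them. Camera axes: x right, y down, z forward; pixel columns grow to the right and rows downward; lengths in mm; the calibration is good to about 2 mm. A picture is of the moment at which its call begins. There is no depth.
- env.job_done(): hands the job in, once; it reports no verdict.
The state is a dict: "t": time; "joints": joint angles; "qvel": joint speeds; "tau": joint torques, N m; "eef_pos": TCP position; "tcp_rot": TCP orientation; "ft_force": force on the tool from outside, world axes, zero at the start; "moment": the same for the moment, N m; "opening": opening from 0.0 (shut) to 1.0 (fully open).
Only numpy, scipy, OpenCV 4.12 (cv2) and the standard library are available. Lean on these libraries where they do the work, as an engineer would, in place of code of your own. Each camera call takes 0.05 s, during which the arm holds its last target.

## Task

Fill the club robot's air tank: turn the regulator knob on the air panel until its pointer is at the raised mark on the dial, then slide the steel hood fully home over the knob to lock it. Then pull the spring-return handle of the fill valve out until it is in line with the two pegs and keep it there: finish while still holding it, because it springs back when let go. Leave everything else on the table where it is.

Things in the scene. Friction and masses are not known exactly. Their poses are not given: they have to be found in the camera images.
- air_panel: Fixed aluminium panel, 110 (its x) x 260 (its y) x 18 mm high, flat on the table; origin at the centre of its underside. The knob's vertical axis is at its (0, -60) mm; the hood starts at the other (+y) end. Two 5 mm wide rails at x = +-47.5 mm rise to 24 mm above the table. A low pressure gauge, 44 mm high, stands behind it at its (82, 60) mm.
- reg_grip (a point): On the axis of the black regulator knob, 48 mm above the table: the height to grip. The knob has a disc of 44 mm diameter, 22 to 30 mm above the table, and on it an upright grip bar 42 mm long, 14 mm thick, 28 to 58 mm above the table. The bar lies along the direction from this point to reg_pointer.
- reg_pointer (a point): Point 30 mm from the knob's axis, 26 mm above the table, at the tip of the knob's small pointer nose (black with a white line; the bar top has a white line on the same half). It turns with the knob, clockwise seen from above for increasing setting; the stops are 1.9 rad apart, a friction of 0.05 N m keeps it where it is left. At the lower stop the pointer points along the panel's -x. It always starts below the mark and has to turn 0.5 to 1.4 rad clockwise.
- reg_mark (a point): The setting mark: raised lug black, 10 mm long, 7 mm wide, its top 24 mm above the table, on the steel dial ring (72 mm diameter) round the knob; this point is 30 mm from the knob's axis, 26 mm above the table. Fixed, but at a different angle each time. The knob is set when reg_pointer comes upon this point.
- lock_hood (a joint): Travel of the steel hood, m: it starts 0 to 0.015 (clear of the knob) and is fully home over the knob at 0.12, against its stop. It slides along the panel's -y; friction about 2 N, stays where left, no latch.
- hood_tab (a point): Centre of the grip part of the black upright tab on the hood, 86 mm above the table. The tab is 40 mm (panel x) by 14 mm (panel y), 66 to 102 mm above the table. The hood below it is a tunnel 95 mm (panel x) by 80 mm (panel y), its top 66 mm above the table, open at both y ends. The tab moves with the hood; home, it stands over the knob's axis.
- fill_valve: Fixed fill valve: base plate 105 mm wide (its y), 12 mm high, from 100 mm before (-x) to 150 mm behind its origin; grey block 62 mm high from x = 55 mm; brass top at 74 mm; air tank lying across behind it, 60 mm high, 160 mm long. Origin at table height under the handle's resting place. Its -x is the way the handle pulls out.
- fill_handle: Black upright spring-return handle plate, 14 mm (valve x) by 52 mm (valve y), 17 to 105 mm above the table; origin on its centre line, 85 mm above the table (the height to grip). It slides along the valve's -x on a 10 mm steel rod that leaves its back 34 mm above the table. At rest it is 48 mm before the brass collar of the block; it pulls out 85 mm at most. The spring pulls it back with 6 N at rest and 1.2 N more for each 10 mm pulled. Axes as the valve's.
- stop_pegs: The mark: a pair of upright steel pegs, 10 mm diameter, tops 50 mm above the table, on the base plate 42 mm either side of the handle's path, joined by a thin flat line on the plate. Origin on the path's centre line between the pegs, at table height; axes as the valve's. Fixed, at a different place each time, 45 to 70 mm out from the handle's rest. The handle is at the mark when its centre is in line with the pegs (same x along the valve).
- tyre_a: Bystander: loose black rubber tyre lying flat, 56 mm diameter, 22 mm high; origin at its underside. Leave alone.
- tyre_b: Bystander: another such tyre, lying beside the fill valve. Leave alone.
- cup: Bystander: white mug, 76 mm diameter, 70 mm high. Leave alone.
- water: Bystander: clear bottle, 64 mm diameter, 190 mm high. Leave alone.
- rover: Bystander: small four-wheeled model vehicle, 110 x 94 x 65 mm. Leave alone.
- screwdriver: Bystander: screwdriver lying on the table, 160 mm long. Leave alone.
- strip: Bystander: flat perforated metal strip, 120 x 16 x 5 mm, lying near the air panel. Leave alone.

How it is judged:
By the outcome, as a careful person would: the job done as asked, in the order asked, and still so for the second after the job is handed in, while the arm keeps its last pose, push and grip.
It also fails if it takes over 58 s, if anything falls off the work surface, if the arm or the gripper's body presses on something with over 40 N, if the wrist force passes 120 N, or if a joint passes its speed limit or range.

## Working session

There is one attempt and no reset: what is moved stays moved. The work goes in short steps, Python scripts to look and compute and a tool call to move; the robot and the scene stay as the last step left them, time stands still between calls to the robot, and variables do not carry over. Pictures are saved under pics/ and viewed, and the job is handed in when it is done.

Besides the shell and the picture viewer there is one more tool, called after ">>>" as name(argument=value, ...) on one line, values as JSON. play_rows: Moves the arm, as the interface text tells. Its arguments: {"type":"object","properties":{"increments":{"type":"array","items":{"type":"object","properties":{"dx":{"type":"number"},"dy":{"type":"number"},"dz":{"type":"number"},"rx":{"type":"number"},"ry":{"type":"number"},"rz":{"type":"number"}}}},"fingers":{"type":"number"}},"required":["increments"]}

```bash
mkdir -p pics; ls
python3 - <<'E'
from cell import env, viewer
import cv2
print(env.state())
for n in ["scene","side","wrist"]:
    c=viewer.read_camera(n)
    cv2.imwrite(f"pics/{n}0.png",c["image"][:,:,::-1])
    print(n,{k:v for k,v in c.items() if k!="image"})
E
```

```text
pics
{'t': 0.0, 'joints': array([-1.32860531e+00,  4.91556144e-01,  1.55947212e+00, -1.89442862e-05,
        1.09172637e+00, -1.05644325e-01]), 'qvel': array([ 0.00048234,  0.0001244 , -0.0001189 ,  0.00083245,  0.00056705,
       -0.00153891]), 'tau': array([-1.25254686e-03, -6.12647796e+01, -2.58185077e+01,  6.91811275e-02,
        4.82342835e-02, -9.47734861e-05]), 'eef_pos': array([ 213.02339116, -587.53068315,  404.15594777]), 'tcp_rot': array([-3.14043538e+00, -1.05820433e-04,  3.47844021e-01]), 'ft_force': array([ 0.34341706, -0.44606024, -0.27772275]), 'moment': array([-0.01200292, -0.03930054, -0.01274722]), 'opening': 1.0027727565055864}
scene {'fx': 518.1279941247602, 'fy': 518.1279941247602, 'cx': 334.44217856494396, 'cy': 205.7849504078115, 'k1': -0.06416554933952406, 'rvec': array([ 1.39469199,  1.92590627, -1.04753463]), 'tvec': array([ 280.93569379, -203.93967082, 2052.52399987])}
side {'fx': 365.37100392036996, 'fy': 365.37100392036996, 'cx': 318.4391273621656, 'cy': 198.71227822475393, 'k1': -0.008043218587544752, 'rvec': array([ 0.05024662, -2.91773634,  1.12681945]), 'tvec': array([547.45314896, 139.34866561, 919.04883782])}
wrist {'fx': 282.2266494921619, 'fy': 282.2266494921619, 'cx': 316.9666586094826, 'cy': 200.1790787502762, 'k1': -0.04274230344301599, 'rvec': array([-2.37732163,  1.66594995,  0.23317197]), 'tvec': array([-625.96863061,  -29.18626148,  389.61481752])}
```

View pics/scene0.png

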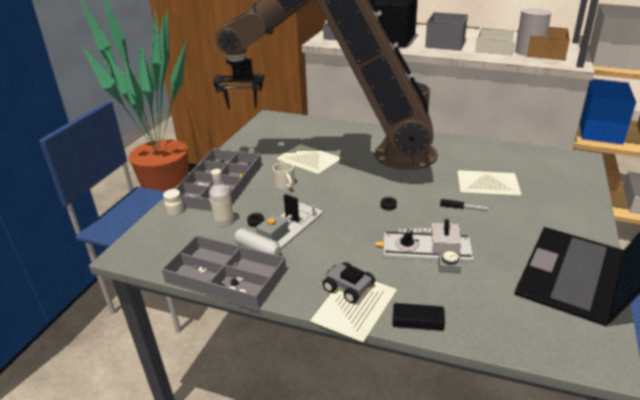

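View pics/side0.png

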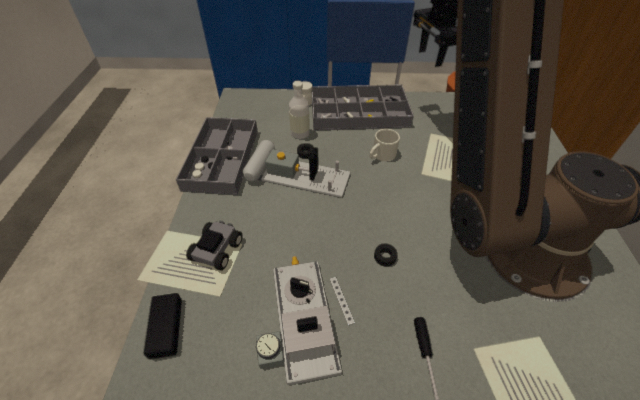

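View pics/wrist0.png

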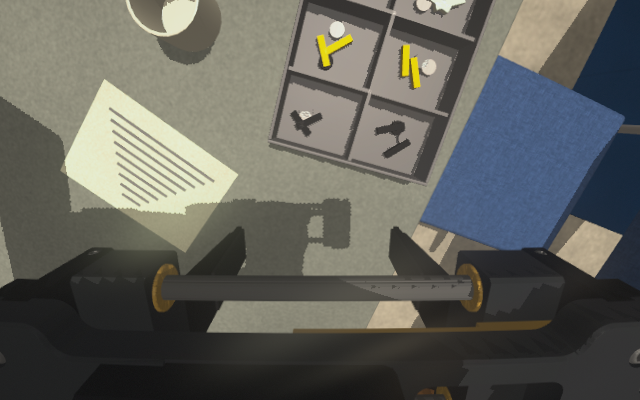

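The side view shows the panel (about 275-340, 262-380, knob at about 300,288), the valve (about 265-350, 145-195) and the bystanders. I'll write helpers and look at enlarged crops.

```bash
cat > h.py <<'E'
import numpy as np, cv2
from cell import env, viewer
from scipy.spatial.transform import Rotation as Rn
def K(c): return np.array([[c["fx"],0,c["cx"]],[0,c["fy"],c["cy"]],[0,0,1.]])
def D(c): return np.array([c["k1"],0,0,0.])
def ray(c,uv):
    n=cv2.undistortPoints(np.array(uv,float).reshape(-1,1,2),K(c),D(c)).reshape(-1,2)
    R=cv2.Rodrigues(c["rvec"])[0]; o=-R.T@c["tvec"]
    d=np.c_[n,np.ones(len(n))]@R
    return o,d
def onz(c,uv,z):
    o,d=ray(c,uv); s=(z-o[2])/d[:,2]
    return o+d*s[:,None]
def proj(c,P):
    return cv2.projectPoints(np.array(P,float).reshape(-1,1,3),c["rvec"],c["tvec"],K(c),D(c))[0].reshape(-1,2)
def crop(c,name,x0,y0,x1,y1,s):
    im=c["image"][y0:y1,x0:x1,::-1]
    im=cv2.resize(im,None,fx=s,fy=s,interpolation=cv2.INTER_CUBIC)
    cv2.imwrite(f"pics/{name}.png",im)
E
python3 - <<'E'
from h import *
c=viewer.read_camera("side")
crop(c,"s_panel",250,250,370,390,4)
crop(c,"s_valve",235,130,365,205,6)
crop(viewer.read_camera("scene"),"c_panel",360,190,490,280,6)
E
```

```text
(no output)
```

View pics/s_panel.png

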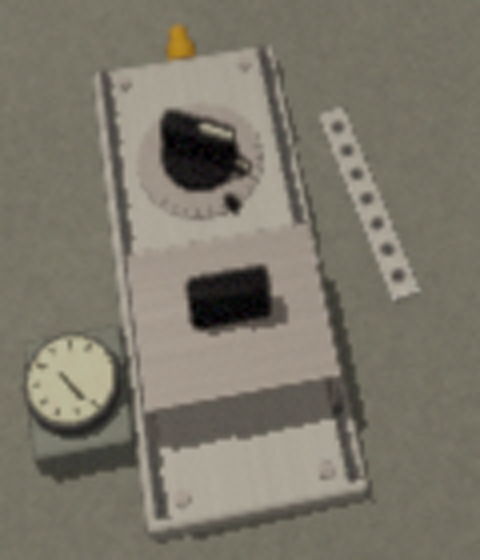

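View pics/s_valve.png

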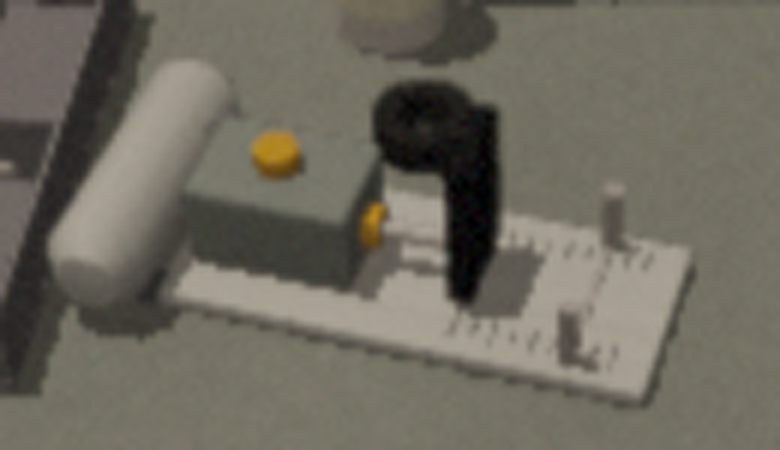

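View pics/c_panel.png

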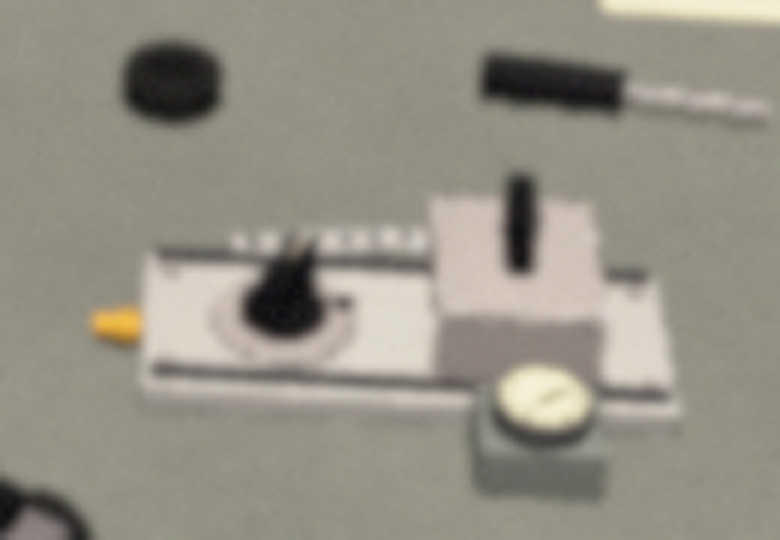

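```bash
cat >> h.py <<'E'
def fit(obj,img):  # 2D rigid: obj->img
    a=np.array(obj,float);b=np.array(img,float)
    ca,cb=a.mean(0),b.mean(0);A=a-ca;B=b-cb
    th=np.arctan2((A[:,0]*B[:,1]-A[:,1]*B[:,0]).sum(),(A*B).sum())
    R=np.array([[np.cos(th),-np.sin(th)],[np.sin(th),np.cos(th)]])
    t=cb-R@ca
    return t,th,np.linalg.norm(a@R.T+t-b,axis=1),R
E
python3 - <<'E'
from h import *
c=viewer.read_camera("side")
q=lambda p,s,o:np.array(p,float)/s+np.array(o)-0.5*(1-1/s)
# panel corners z=18
pc=onz(c,q([(97,73),(270,47),(150,533),(368,488)],4,(250,250)),18)[:,:2]
t,th,e,R=fit([(55,-130),(-55,-130),(55,130),(-55,130)],pc)
print("panel",t,th,e); k=R@[0,-60]+t; print("knob",k)
ring=onz(c,q([(201,160)],4,(250,250)),20)[:,:2]; print("ring",ring)
po=onz(c,q([(245,165)],4,(250,250)),26)[0,:2]; mk=onz(c,q([(232,203)],4,(250,250)),24)[0,:2]
for p in(po,mk):
    d=p-k; print(p,np.linalg.norm(d),np.arctan2(d[1],d[0]))
print("-x dir",np.arctan2(*(R@[-1,0])[::-1]))
tab=onz(c,q([(228,288)],4,(250,250)),102)[0,:2];print("tab",tab,R.T@(tab-t))
# valve
v=onz(c,q([(690,255),(645,400)],6,(235,130)),12)[:,:2]; print("valve front corners",v)
pg=onz(c,q([(613,188),(569,310)],6,(235,130)),50)[:,:2]; print("pegs",pg,pg.mean(0),np.linalg.norm(pg[0]-pg[1]))
hd=onz(c,q([(470,108)],6,(235,130)),105)[:,:2]; print(hd)
E
```

```text
panel [572.31333886 188.52426859] 0.21919330859178196 [2.57871694 3.0117301  1.35832737 1.73689642]
knob [585.3598771  129.95987805]
ring [[585.5490176  129.44354639]]
[560.11391876 134.90045224] 25.724845688368795 2.9483373906699906
[566.27134513 157.22152729] 33.280167849949514 2.1816546648766364
-x dir -2.9223993449980115
tab [561.86373519 240.03792259] [ 1.00166978 52.55328175]
valve front corners [[ 463.10824205 -270.32555252]
 [ 486.59955913 -170.32820744]]
pegs [[ 503.20778412 -276.81524187]
 [ 523.63737022 -191.19458934]] [ 513.42257717 -234.0049156 ] 88.02422466180414
[[ 572.74018353 -269.45723695]]
```

```bash
cat >> h.py <<'E'
def Rt(rpy): return Rn.from_euler('xyz',rpy).as_matrix()
def plan(pos,yaw):
    s=env.state();R=Rt(s["tcp_rot"]);d=R.T@(np.array(pos)-s["eef_pos"])
    rv=Rn.from_matrix(R.T@Rt([np.pi,0,yaw])).as_rotvec()*180/np.pi/6
    print("t",round(s["t"],2),"shift",d.round(1),"rot",rv.round(2),"minrows",max(np.linalg.norm(d)/41.7,np.linalg.norm(rv)*6/7.16).round(1))
E
python3 - <<'E'
from h import *
c=viewer.read_camera("wrist");s=env.state()
R=cv2.Rodrigues(c["rvec"])[0]; o=-R.T@c["tvec"]
Rr=Rt(s["tcp_rot"]); print("cam in tool",Rr.T@(o-s["eef_pos"]),"axes x,y,z:",(Rr.T@R.T).T.round(3))
plan([585,130,400],2.95)
E
```

```text
cam in tool [79.84155789  0.56087283 21.09380644] axes x,y,z: [[ 0.001  1.    -0.002]
 [-0.961  0.    -0.276]
 [-0.276  0.002  0.961]]
t 0.35 shift [ 594.3 -547.8    4.7] rot [ -0.    -0.   -24.85] minrows 20.8
```

>>> play_rows(increments=[{"dx": 20,"dy": -20,"dz": -20,"rz": -1.18},{"dx": 48,"dy": -44,"dz": -30,"rz": -2.36},{"dx": 76,"dy": -70,"dz": -30,"rz": -3.54},{"dx": 104,"dy": -96,"dz": -30,"rz": -4.72},{"dx": 132,"dy": -122,"dz": -30,"rz": -5.9},{"dx": 160,"dy": -148,"dz": -30,"rz": -7.08},{"dx": 188,"dy": -174,"dz": -30,"rz": -8.26},{"dx": 216,"dy": -200,"dz": -30,"rz": -9.44}])

```text
invalid input
```

```bash
python3 -c "
from h import *
plan([585,130,410],2.95)"
```

```text
t 0.35 shift [ 594.3 -547.8   -5.3] rot [ -0.    -0.   -24.85] minrows 20.8
```

>>> play_rows(increments=[{"dx": 20,"dy": -20,"dz": -20,"rx": 0,"ry": 0,"rz": -1.1},{"dx": 48,"dy": -44,"dz": -30,"rx": 0,"ry": 0,"rz": -2.2},{"dx": 76,"dy": -70,"dz": -30,"rx": 0,"ry": 0,"rz": -3.3},{"dx": 104,"dy": -96,"dz": -30,"rx": 0,"ry": 0,"rz": -4.5},{"dx": 132,"dy": -122,"dz": -30,"rx": 0,"ry": 0,"rz": -5.7},{"dx": 160,"dy": -148,"dz": -30,"rx": 0,"ry": 0,"rz": -6.9},{"dx": 188,"dy": -174,"dz": -30,"rx": 0,"ry": 0,"rz": -8.0},{"dx": 216,"dy": -200,"dz": -30,"rx": 0,"ry": 0,"rz": -9.0}], fingers=1)

```text
t: 1.02
eef_pos: [348.3, -324.2, 434.8]
tcp_rot: [3.141, 0.0, 1.296]
ft_force: [1.0, 0.1, -0.6]
opening: 1.003
```

```bash
python3 -c "
from h import *
plan([585,130,410],2.95)"
```

```text
t 1.02 shift [501.4 104.6  24.8] rot [  0.     0.   -15.79] minrows 13.2
```

>>> play_rows(increments=[{"dx": 35,"dy": 7,"dz": 0,"rx": 0,"ry": 0,"rz": -1.1},{"dx": 70,"dy": 14,"dz": 0,"rx": 0,"ry": 0,"rz": -2.2},{"dx": 106,"dy": 22,"dz": 0,"rx": 0,"ry": 0,"rz": -3.3},{"dx": 142,"dy": 30,"dz": 0,"rx": 0,"ry": 0,"rz": -4.5},{"dx": 178,"dy": 37,"dz": 5,"rx": 0,"ry": 0,"rz": -5.7},{"dx": 214,"dy": 44,"dz": 10,"rx": 0,"ry": 0,"rz": -6.8},{"dx": 250,"dy": 52,"dz": 10,"rx": 0,"ry": 0,"rz": -7.9},{"dx": 286,"dy": 60,"dz": 10,"rx": 0,"ry": 0,"rz": -9.0}], fingers=1)

```text
t: 1.68
eef_pos: [484.1, -63.3, 424.8]
tcp_rot: [3.142, 0.0, 2.244]
ft_force: [0.9, -0.9, -0.3]
opening: 0.997
```

```bash
python3 -c "
from h import *
plan([585,130,410],2.95)"
```

```text
t 1.68 shift [ 88.2 199.4  14.8] rot [-0.    0.   -6.74] minrows 5.6
```

>>> play_rows(increments=[{"dx": 15,"dy": 33,"dz": 0,"rx": 0,"ry": 0,"rz": -1.1},{"dx": 30,"dy": 66,"dz": 0,"rx": 0,"ry": 0,"rz": -2.2},{"dx": 45,"dy": 100,"dz": 5,"rx": 0,"ry": 0,"rz": -3.4},{"dx": 60,"dy": 135,"dz": 10,"rx": 0,"ry": 0,"rz": -4.5},{"dx": 75,"dy": 170,"dz": 15,"rx": 0,"ry": 0,"rz": -5.7},{"dx": 88,"dy": 199,"dz": 15,"rx": 0,"ry": 0,"rz": -6.7},{"dx": 88,"dy": 199,"dz": 15,"rx": 0,"ry": 0,"rz": -6.7}], fingers=1)

```text
t: 2.27
eef_pos: [586.3, 133.7, 409.0]
tcp_rot: [3.141, 0.0, 2.956]
ft_force: [-0.1, -0.3, -0.2]
opening: 1.0
```

```bash
python3 -c "
from h import *
plan([585,130,410],2.95)
c=viewer.read_camera('wrist');cv2.imwrite('pics/w1.png',c['image'][:,:,::-1])
print(proj(c,[(585.4,129.8,58),(585.4,129.8,18)]))"
```

```text
t 2.27 shift [ 0.6 -3.9 -1. ] rot [0.01 0.   0.05] minrows 0.1
[[313.38842043 184.52833441]
 [313.77997792 177.80342646]]
```

View pics/w1.png

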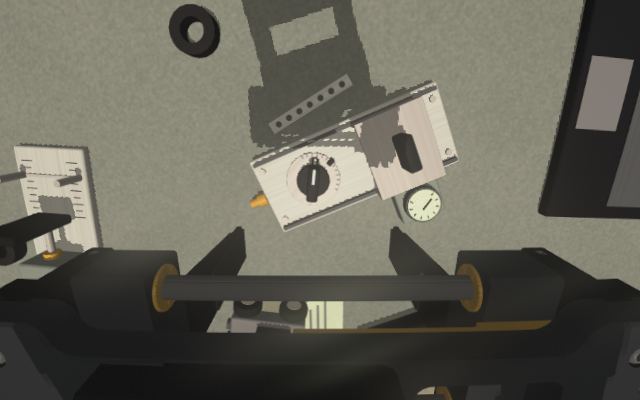

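The wrist view shows the knob at about (314,180), as predicted, with the pointer up and the mark at about (331,160). The tab is at (407,152) and the valve is at left. Next is a close crop.

```bash
python3 -c "
from h import *
c=viewer.read_camera('wrist');crop(c,'w1k',270,130,360,225,6);crop(c,'w1p',240,70,470,240,3)"
```

```text
(no output)
```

View pics/w1k.png

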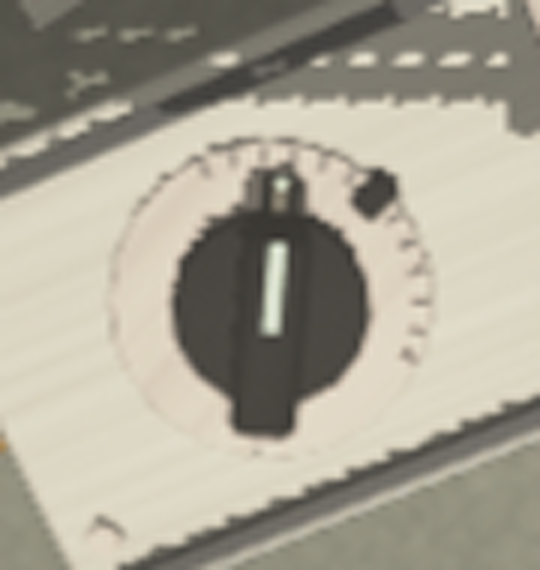

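View pics/w1p.png

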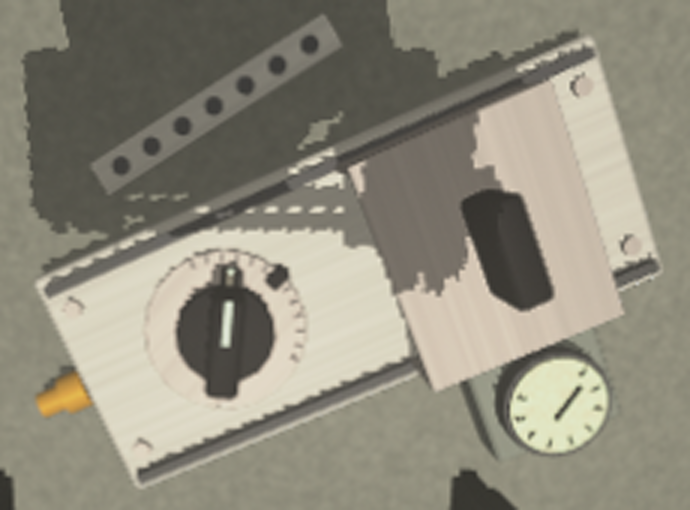

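```bash
cat >> h.py <<'E'
q=lambda p,s,o:np.array(p,float)/s+np.array(o)-0.5*(1-1/s)
E
python3 - <<'E'
from h import *
c=viewer.read_camera("wrist")
f=lambda p,z:onz(c,q([p],6,(270,130)),z)[0,:2]
ring=f((272,299),20);disc=f((272,305),30);print(ring,disc)
a=lambda d:np.arctan2(d[1],d[0])
k=(ring+disc)/2
p=f((283,183),26);m=f((376,193),24)
for n,v in(("ptr",p-k),("mark",m-k),("line",f((278,245),58)-f((270,335),58)),("bar",f((282,180),26)-f((263,432),50))):print(n,np.linalg.norm(v),a(v))
g=lambda ps,z:onz(c,q(ps,3,(240,70)),z)[:,:2]
pc=g([(140,487),(38,283),(593,38),(662,272)],18)
t,th,e,R=fit([(55,-130),(-55,-130),(-55,130),(55,130)],pc)
print("panel",t,th,e,"knob",R@[0,-60]+t)
hc=g([(350,163),(437,390),(622,312)],66);print("hood",[(R.T@(h-t)).round(1) for h in hc])
tb=g([(479,197),(521,193),(551,300),(497,290)],102);tb
top=g([(463,200),(518,193),(552,295),(520,310)],102);print("tab",[(R.T@(h-t)).round(1) for h in top])
E
```

```text
[585.52695022 127.31936249] [584.77928357 127.56021413]
ptr 26.302639539982437 2.8556277831057435
mark 32.69658056623317 2.190457838966771
line 18.262277519808876 2.858839462703463
bar 49.29938063174522 2.868521485694558
panel [573.54612532 185.97456302] 0.2167102797691929 [3.4460811  3.46179295 3.35372575 3.77359904] knob [586.44720643 127.37795812]
hood [array([-48.6,  11.5]), array([46.3, 11.4]), array([45.4, 88.5])]
tab [array([-25.1,  37.5]), array([-20.1,  55.1]), array([17.1, 55.1]), array([17.7, 43.3])]
```

```bash
python3 -c "
from h import *
plan([585.3,128.2,223],2.86)"
```

```text
t 2.42 shift [ -1.1  -1.1 186.5] rot [-0.   -0.    0.81] minrows 4.5
```

>>> play_rows(increments=[{"dx": -0.5,"dy": -0.5,"dz": 30,"rx": 0,"ry": 0,"rz": 0.4},{"dx": -1,"dy": -1,"dz": 65,"rx": 0,"ry": 0,"rz": 0.8},{"dx": -1,"dy": -1,"dz": 100,"rx": 0,"ry": 0,"rz": 0.8},{"dx": -1,"dy": -1,"dz": 135,"rx": 0,"ry": 0,"rz": 0.8},{"dx": -1,"dy": -1,"dz": 160,"rx": 0,"ry": 0,"rz": 0.8},{"dx": -1,"dy": -1,"dz": 178,"rx": 0,"ry": 0,"rz": 0.8},{"dx": -1,"dy": -1,"dz": 186,"rx": 0,"ry": 0,"rz": 0.8},{"dx": -1,"dy": -1,"dz": 186,"rx": 0,"ry": 0,"rz": 0.8}], fingers=0.5)

```text
t: 3.08
eef_pos: [584.9, 127.2, 222.4]
tcp_rot: [-3.14, -0.003, 2.859]
ft_force: [-0.5, 0.7, 0.4]
opening: 0.521
```

```bash
python3 -c "
from h import *
plan([585.3,128.2,223],2.86);print(env.state()['ft_force'])
c=viewer.read_camera('wrist');cv2.imwrite('pics/w2.png',c['image'][:,:,::-1])
c=viewer.read_camera('side');crop(c,'s2',200,180,400,330,4)"
```

```text
t 3.08 shift [-0.1  1.1 -0.6] rot [-0.01 -0.03 -0.01] minrows 0.0
[-0.49773824  0.7370216   0.44218539]
```

View pics/w2.png

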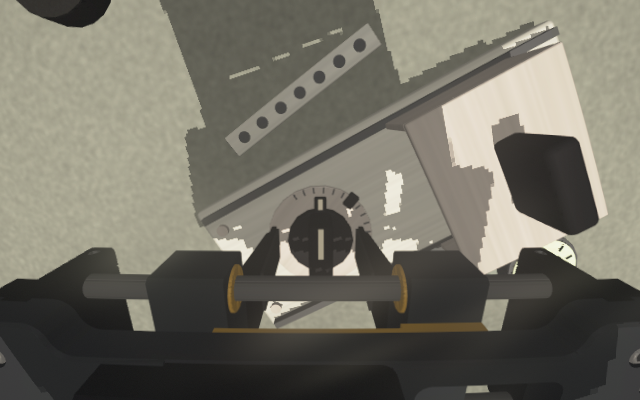

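View pics/s2.png

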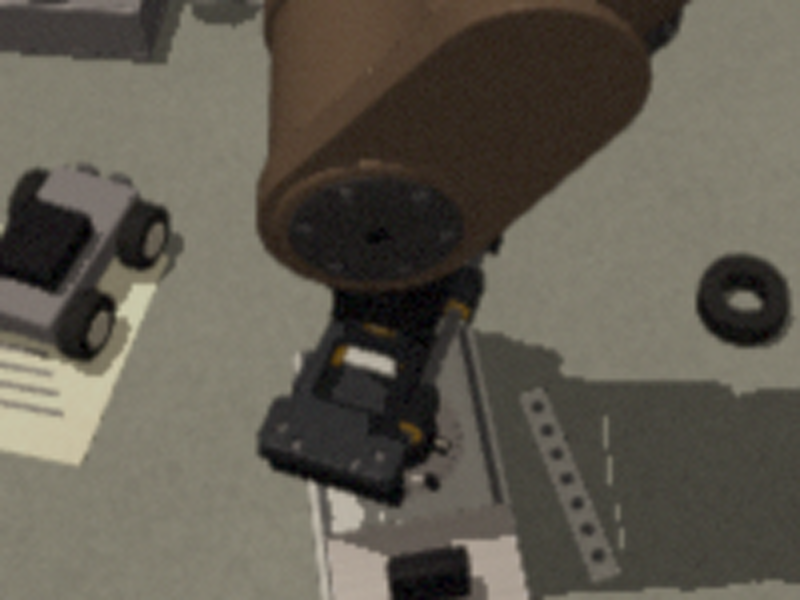

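The wrist view shows the bar (about 320,243) centred between the finger tips, the pointer at (320,205) and the mark at (351,199). Closing.

>>> play_rows(increments=[{"dx": 0,"dy": 0.5,"dz": 0,"rx": 0,"ry": 0,"rz": 0},{"dx": 0,"dy": 0.5,"dz": 0,"rx": 0,"ry": 0,"rz": 0},{"dx": 0,"dy": 0.5,"dz": 0,"rx": 0,"ry": 0,"rz": 0},{"dx": 0,"dy": 0.5,"dz": 0,"rx": 0,"ry": 0,"rz": 0},{"dx": 0,"dy": 0.5,"dz": 0,"rx": 0,"ry": 0,"rz": 0}], fingers=0)

```text
t: 3.6
eef_pos: [585.6, 128.2, 225.0]
tcp_rot: [3.142, 0.001, 2.86]
ft_force: [0.2, -0.5, 0.2]
opening: 0.207
```

```bash
python3 -c "
from h import *
s=env.state();print(s['ft_force'],s['moment'],s['opening'],s['joints'])
c=viewer.read_camera('wrist');crop(c,'w3',250,150,390,300,4)"
```

```text
[ 0.23728674 -0.50479447  0.24624132] [ 0.07927696 -0.14803912 -0.03059563] 0.2070357427778205 [ 1.05458563e-01  6.81146264e-01  1.77659749e+00 -5.99201068e-04
  6.82793576e-01 -1.18354020e+00]
```

View pics/w3.png

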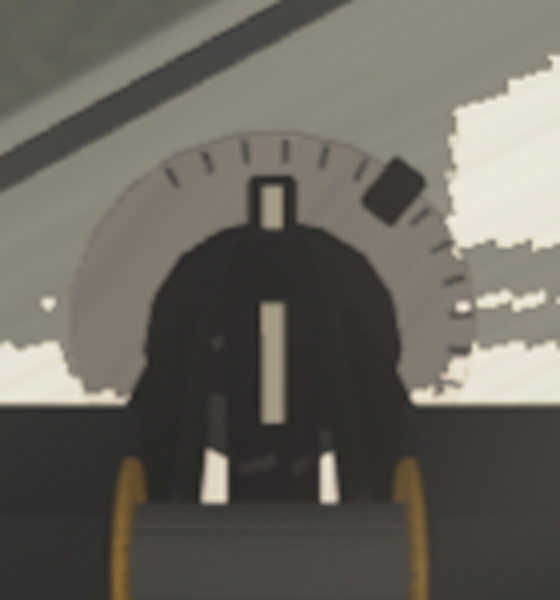

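>>> play_rows(increments=[{"dx": 0,"dy": 0,"dz": 0,"rx": 0,"ry": 0,"rz": 0},{"dx": 0,"dy": 0,"dz": 0,"rx": 0,"ry": 0,"rz": 0},{"dx": 0,"dy": 0,"dz": 0,"rx": 0,"ry": 0,"rz": 0},{"dx": 0,"dy": 0,"dz": 0,"rx": 0,"ry": 0,"rz": 0}], fingers=0)

```text
t: 3.98
eef_pos: [585.7, 128.6, 224.8]
tcp_rot: [3.141, 0.001, 2.86]
ft_force: [1.1, 5.8, -1.1]
opening: 0.148
```

```bash
python3 -c "
from h import *
s=env.state();print(s['ft_force'],s['moment'],s['opening'],s['tcp_rot'])
c=viewer.read_camera('wrist');crop(c,'w4',250,150,390,300,4)
g=lambda p,z:onz(c,q([p],4,(250,150)),z)[0,:2]
k=np.array([585.4,128.2])
for P in (g((272,205),26),g((393,190),24)):
  d=P-k;print(P,np.linalg.norm(d),np.arctan2(d[1],d[0]))
# ring centre from three ring edge points
for p in ((268,132),(72,310),(472,305),(120,205)):
  P=g(p,20);print(P,np.linalg.norm(P-k))
"
```

```text
[ 1.0666232   5.79027443 -1.09680608] [ 1.03729573 -0.39141819  0.04460833] 0.14779191378320178 [3.14105020e+00 1.22206966e-03 2.86032308e+00]
[562.85707094 136.18209132] 23.914377112393073 2.8012841372662542
[566.47312812 155.95892782] 33.59738907542817 2.169223340161551
[552.19362661 138.56378655] 34.78607919402873
[573.24590307  96.86387959] 33.61063097028205
[591.65571835 164.1892679 ] 36.52891205555434
[557.40937632 110.91311838] 32.898499819398594
```

View pics/w4.png

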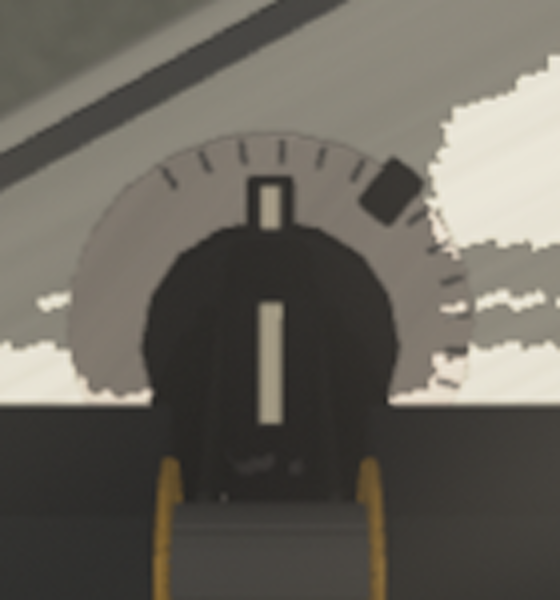

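```bash
cat >> h.py <<'E'
def ringc(P,r=36):
    from scipy.optimize import least_squares
    return least_squares(lambda k:np.linalg.norm(P-k,axis=1)-r,P.mean(0)).x
E
python3 -c "
from h import *
c=viewer.read_camera('wrist')
g=lambda p,z:onz(c,q(p,4,(250,150)),z)[:,:2]
k=ringc(g([(268,132),(72,310),(470,295),(120,205),(160,162),(390,165),(335,140)],19));print(k)
for P in (g([(271,205)],26)[0],g([(271,180)],26)[0],g([(391,191)],24)[0]):
  d=P-k;print(P,np.linalg.norm(d),np.arctan2(d[1],d[0]))
L=g([(270,300),(270,424)],58);d=L[0]-L[1];print('line',np.arctan2(d[1],d[0]))
"
```

```text
[587.36546065 129.43960872]
[562.81173269 136.02441082] 25.421352748257707 2.8795785646530034
[558.73141607 137.19887925] 29.666728642482823 2.8769670748363945
[566.54803017 155.59826897] 33.43113695381362 2.2429796697016
line 2.8610916348881767
```

>>> play_rows(increments=[{"dx": 0,"dy": 0,"dz": 0,"rx": 0,"ry": 0,"rz": 0.9},{"dx": 0,"dy": 0,"dz": 0,"rx": 0,"ry": 0,"rz": 1.8},{"dx": 0,"dy": 0,"dz": 0,"rx": 0,"ry": 0,"rz": 2.7},{"dx": 0,"dy": 0,"dz": 0,"rx": 0,"ry": 0,"rz": 3.6},{"dx": 0,"dy": 0,"dz": 0,"rx": 0,"ry": 0,"rz": 4.5},{"dx": 0,"dy": 0,"dz": 0,"rx": 0,"ry": 0,"rz": 5.3},{"dx": 0,"dy": 0,"dz": 0,"rx": 0,"ry": 0,"rz": 5.7},{"dx": 0,"dy": 0,"dz": 0,"rx": 0,"ry": 0,"rz": 5.7}], fingers=0)

```text
t: 4.75
eef_pos: [585.5, 128.3, 224.9]
tcp_rot: [3.142, 0.001, 2.262]
ft_force: [-1.8, -2.2, 1.8]
opening: 0.148
```

```bash
python3 -c "
from h import *
s=env.state();print(s['ft_force'],s['moment'],s['opening'],s['tcp_rot'])
c=viewer.read_camera('wrist');crop(c,'w5',250,150,390,300,4)
"
```

```text
[-1.82309634 -2.22019471  1.80468458] [-0.48896732  0.18161927 -0.06296677] 0.14813404360706825 [3.14154497e+00 5.89527984e-04 2.26160093e+00]
```

View pics/w5.png

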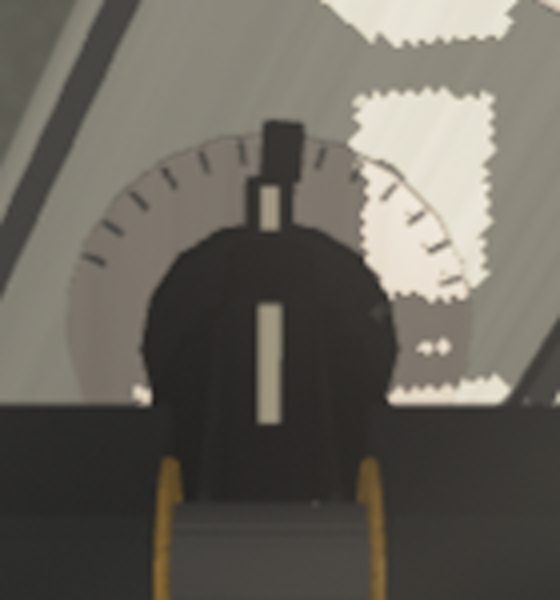

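```bash
python3 -c "
from h import *
c=viewer.read_camera('wrist')
g=lambda p,z:onz(c,q(p,4,(250,150)),z)[:,:2]
k=ringc(g([(240,135),(330,140),(68,310),(470,310),(120,200),(160,160),(400,170)],19));print(k)
for k in (k,(g([(271,224)],30)[0]+0*k)+22*np.array([np.cos(2.262),np.sin(2.262)])*-1):
 for P in (g([(269,208)],26)[0],g([(270,180)],26)[0],g([(283,150)],24)[0],g([(284,124)],24)[0]):
  d=P-k;print(P,np.linalg.norm(d),np.arctan2(d[1],d[0]))
L=g([(269,300),(269,424)],58);d=L[0]-L[1];print('line',np.arctan2(d[1],d[0]))
"
```

```text
[587.27930934 129.02281791]
[571.15871422 147.83358755] 24.77334538057309 2.279333053839762
[568.23890249 151.5963803 ] 29.531386893629502 2.271494508037306
[566.96554135 156.44967422] 34.130362097133855 2.208288104781153
[564.30036577 159.88275334] 38.47554369344573 2.2108457191261843
[571.15871422 147.83358755] 23.507643275653724 2.2760283276056814
[568.23890249 151.5963803 ] 28.266340010232767 2.2683951995965854
[566.96554135 156.44967422] 32.87366536275388 2.203197520595717
[564.30036577 159.88275334] 37.218359022535374 2.2064357936024885
line 2.264943423633836
```

>>> play_rows(increments=[{"dx": 0,"dy": 0,"dz": 0,"rx": 0,"ry": 0,"rz": 0.3},{"dx": 0,"dy": 0,"dz": 0,"rx": 0,"ry": 0,"rz": 0.62},{"dx": 0,"dy": 0,"dz": 0,"rx": 0,"ry": 0,"rz": 0.62},{"dx": 0,"dy": 0,"dz": 0,"rx": 0,"ry": 0,"rz": 0.62}], fingers=0)

```text
t: 5.18
eef_pos: [585.5, 128.2, 224.9]
tcp_rot: [-3.142, 0.001, 2.202]
ft_force: [-1.7, -0.9, 1.5]
opening: 0.142
```

```bash
python3 -c "
from h import *
s=env.state();print(s['ft_force'],s['moment'],s['opening'],s['tcp_rot'])
c=viewer.read_camera('wrist');crop(c,'w6',280,160,350,240,7)
"
```

```text
[-1.69087123 -0.94063804  1.45741543] [-0.29371475  0.04616314 -0.04234108] 0.1423613429435409 [-3.14154463e+00  5.17032935e-04  2.20219354e+00]
```

View pics/w6.png

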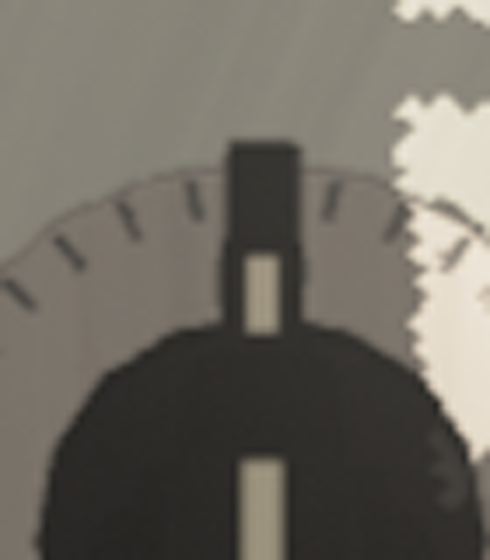

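The pointer nose (column 262) is in line with the mark (264) within half a raw pixel. Releasing and rising.

>>> play_rows(increments=[{"dx": 0,"dy": 0,"dz": 0,"rx": 0,"ry": 0,"rz": 0},{"dx": 0,"dy": 0,"dz": 0,"rx": 0,"ry": 0,"rz": 0},{"dx": 0,"dy": 0,"dz": 0,"rx": 0,"ry": 0,"rz": 0},{"dx": 0,"dy": 0,"dz": -10,"rx": 0,"ry": 0,"rz": 0},{"dx": 0,"dy": 0,"dz": -30,"rx": 0,"ry": 0,"rz": 0},{"dx": 0,"dy": 0,"dz": -65,"rx": 0,"ry": 0,"rz": -1},{"dx": 0,"dy": 0,"dz": -100,"rx": 0,"ry": 0,"rz": -2},{"dx": 0,"dy": 0,"dz": -135,"rx": 0,"ry": 0,"rz": -3}], fingers=0.5)

```text
t: 5.9
eef_pos: [585.2, 128.3, 362.0]
tcp_rot: [-3.141, 0.0, 2.522]
ft_force: [0.3, 0.5, 0.2]
opening: 0.502
```

```bash
python3 -c "
from h import *
plan([562,236,370],3.36)
c=viewer.read_camera('wrist');cv2.imwrite('pics/w7.png',c['image'][:,:,::-1])
crop(c,'w7k',270,120,370,240,5)
"
```

```text
t 5.9 shift [81.4 74.2 -8. ] rot [-0.    0.   -8.01] minrows 6.7
```

View pics/w7.png

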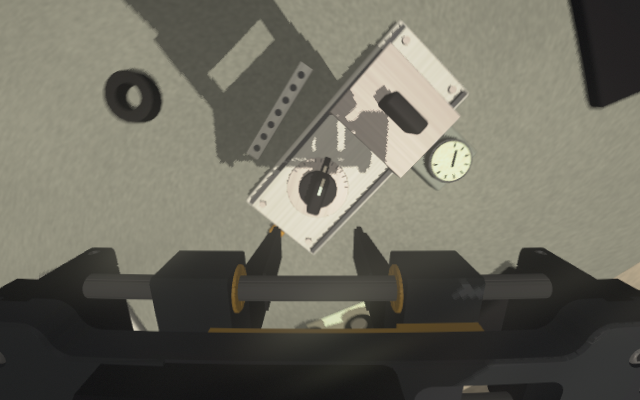

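View pics/w7k.png

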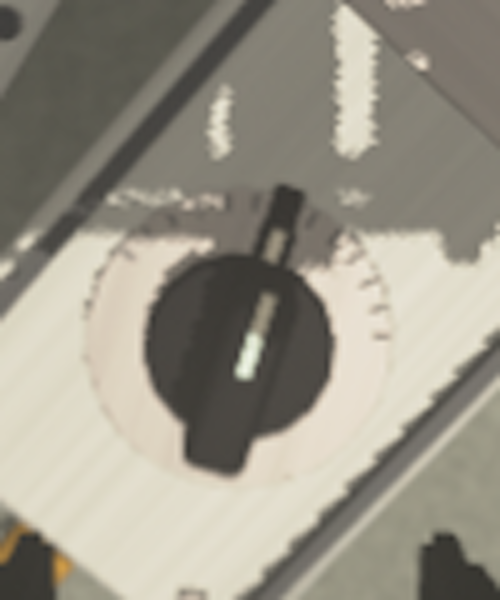

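The knob stayed set after release, with nose and mark collinear. Now over the tab.

>>> play_rows(increments=[{"dx": 11,"dy": 10,"dz": 0,"rx": 0,"ry": 0,"rz": -1.1},{"dx": 22,"dy": 20,"dz": 0,"rx": 0,"ry": 0,"rz": -2.3},{"dx": 34,"dy": 31,"dz": 0,"rx": 0,"ry": 0,"rz": -3.5},{"dx": 46,"dy": 42,"dz": 0,"rx": 0,"ry": 0,"rz": -4.6},{"dx": 58,"dy": 53,"dz": -5,"rx": 0,"ry": 0,"rz": -5.8},{"dx": 70,"dy": 64,"dz": -8,"rx": 0,"ry": 0,"rz": -6.9},{"dx": 81,"dy": 74,"dz": -8,"rx": 0,"ry": 0,"rz": -8},{"dx": 81,"dy": 74,"dz": -8,"rx": 0,"ry": 0,"rz": -8}], fingers=0.6)

```text
t: 6.62
eef_pos: [561.3, 237.5, 377.6]
tcp_rot: [-3.14, 0.01, -2.908]
ft_force: [-0.5, 0.2, -0.1]
opening: 0.598
```

```bash
python3 -c "
from h import *
plan([562,236,370],3.36)
c=viewer.read_camera('wrist');cv2.imwrite('pics/w8.png',c['image'][:,:,::-1])
crop(c,'w8k',250,110,400,230,5)
"
```

```text
t 6.62 shift [-0.3 -1.7  7.6] rot [-0.01  0.1   0.14] minrows 0.2
```

View pics/w8k.png

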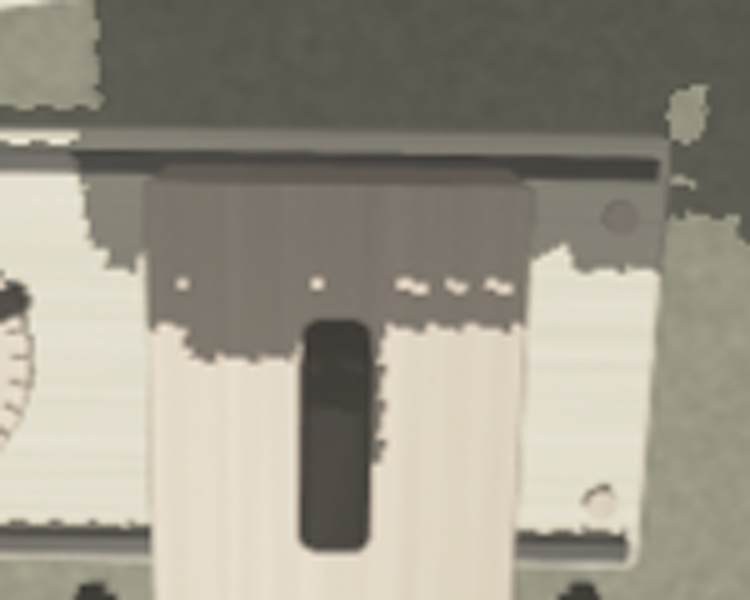

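```bash
python3 -c "
from h import *
c=viewer.read_camera('wrist')
g=lambda p,z:onz(c,q(p,5,(250,110)),z)[:,:2]
print(g([(335,548),(335,370)],102),g([(335,322)],66),g([(335,440)],102)); 
a=g([(150,185),(530,185)],66);d=a[0]-a[1];print(a,np.arctan2(-d[0],d[1]),np.arctan2(d[1],d[0]))
b=g([(20,130),(660,135)],24);d=b[1]-b[0];print(np.arctan2(-d[0],d[1]))
print(env.state()['tcp_rot'])
plan([562,236,261],3.36)
"
```

```text
[[580.33786444 239.23461717]
 [546.29401263 231.38051956]] [[544.60442043 230.81740678]] [[559.37670815 234.39882408]]
[[525.50129419 187.83933331]
 [508.09772132 263.01405844]] -2.914092217913053 -1.3432958911181567
0.2197142167713851
[-3.13997243  0.00986447 -2.91785614]
t 6.72 shift [  0.9   0.4 116.2] rot [-0.02  0.09  0.05] minrows 2.8
```

>>> play_rows(increments=[{"dx": 1,"dy": 0.5,"dz": 30,"rx": 0,"ry": 0.09,"rz": 0.05},{"dx": 1,"dy": 0.5,"dz": 65,"rx": 0,"ry": 0.09,"rz": 0.05},{"dx": 1,"dy": 0.5,"dz": 95,"rx": 0,"ry": 0.09,"rz": 0.05},{"dx": 1,"dy": 0.5,"dz": 112,"rx": 0,"ry": 0.09,"rz": 0.05},{"dx": 1,"dy": 0.5,"dz": 116,"rx": 0,"ry": 0.09,"rz": 0.05},{"dx": 1,"dy": 0.5,"dz": 116,"rx": 0,"ry": 0.09,"rz": 0.05}], fingers=0.5)

```text
t: 7.22
eef_pos: [562.1, 235.3, 260.3]
tcp_rot: [-3.14, -0.002, -2.926]
ft_force: [-0.3, 0.0, -0.3]
opening: 0.499
```

>>> play_rows(increments=[{"dx": 0,"dy": 0,"dz": 0,"rx": 0,"ry": 0,"rz": 0},{"dx": 0,"dy": 0,"dz": 0,"rx": 0,"ry": 0,"rz": 0},{"dx": 0,"dy": 0,"dz": 0,"rx": 0,"ry": 0,"rz": 0},{"dx": 0,"dy": 0,"dz": 0,"rx": 0,"ry": 0,"rz": 0},{"dx": 0,"dy": 0,"dz": 0,"rx": 0,"ry": 0,"rz": 0},{"dx": 0,"dy": 0,"dz": 0,"rx": 0,"ry": 0,"rz": 0},{"dx": 0,"dy": 0,"dz": 0,"rx": 0,"ry": 0,"rz": 0},{"dx": 0,"dy": 0,"dz": 0,"rx": 0,"ry": 0,"rz": 0}], fingers=0)

```text
t: 7.88
eef_pos: [562.1, 235.5, 260.9]
tcp_rot: [-3.14, -0.001, -2.926]
ft_force: [-1.1, 1.1, 5.8]
opening: 0.146
```

```bash
python3 -c "
from h import *
s=env.state();print(s['ft_force'],s['opening'],s['tcp_rot'],s['eef_pos'])
plan([585.8,128.4,261],3.361)
c=viewer.read_camera('wrist');cv2.imwrite('pics/w9.png',c['image'][:,:,::-1])
"
```

```text
[-1.07026983  1.06918374  5.79818975] 0.14630370074917967 [-3.13996507e+00 -8.04053676e-04 -2.92570871e+00] [562.14260687 235.49386321 260.90146306]
t 7.88 shift [-2.000e-01 -1.097e+02  1.000e-01] rot [-0.02 -0.01 -0.03] minrows 2.6
```

View pics/w9.png

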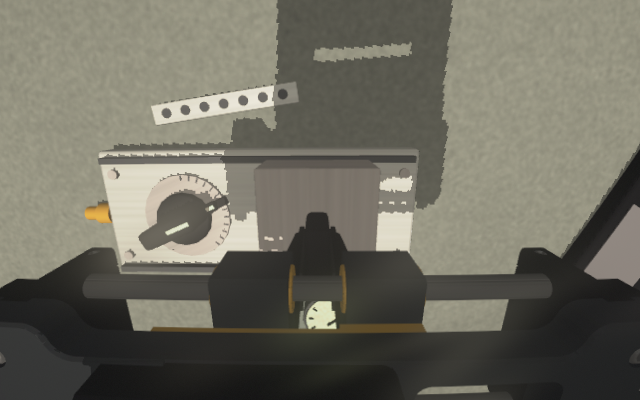

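The tab is gripped (opening 0.146), so I'm sliding the hood.

>>> play_rows(increments=[{"dx": 0,"dy": -8,"dz": 0,"rx": 0,"ry": 0,"rz": 0},{"dx": 0,"dy": -22,"dz": 0,"rx": 0,"ry": 0,"rz": 0},{"dx": 0,"dy": -38,"dz": 0,"rx": 0,"ry": 0,"rz": 0},{"dx": 0,"dy": -54,"dz": 0,"rx": 0,"ry": 0,"rz": 0},{"dx": 0,"dy": -70,"dz": 0,"rx": 0,"ry": 0,"rz": 0},{"dx": 0,"dy": -85,"dz": 0,"rx": 0,"ry": 0,"rz": 0},{"dx": 0,"dy": -96,"dz": 0,"rx": 0,"ry": 0,"rz": 0},{"dx": 0,"dy": -102,"dz": 0,"rx": 0,"ry": 0,"rz": 0}], fingers=0)

```text
t: 8.6
eef_pos: [584.5, 134.1, 261.0]
tcp_rot: [-3.14, -0.0, -2.927]
ft_force: [3.6, 3.3, -3.6]
opening: 0.145
```

>>> play_rows(increments=[{"dx": 0,"dy": -2,"dz": 0,"rx": 0,"ry": 0,"rz": 0},{"dx": 0,"dy": -4,"dz": 0,"rx": 0,"ry": 0,"rz": 0},{"dx": 0,"dy": -6,"dz": 0,"rx": 0,"ry": 0,"rz": 0},{"dx": 0,"dy": -6,"dz": 0,"rx": 0,"ry": 0,"rz": 0}], fingers=0)

```text
t: 8.93
eef_pos: [585.6, 129.2, 260.9]
tcp_rot: [-3.141, 0.0, -2.927]
ft_force: [1.7, 8.0, -1.7]
opening: 0.146
```

```bash
python3 -c "
from h import *
s=env.state();print(s['ft_force'],s['opening'],s['tcp_rot'],s['eef_pos'])
plan([585.8,128.4,261],3.361)
"
```

```text
[ 1.67315784  7.97158287 -1.67784528] 0.14580161522045612 [-3.14109953e+00  2.89802931e-05 -2.92664885e+00] [585.64253918 129.2051039  260.92944553]
t 8.93 shift [ 0.  -0.8 -0.1] rot [-0.    0.   -0.04] minrows 0.0
```

>>> play_rows(increments=[{"dx": 0,"dy": -1.5,"dz": 0,"rx": 0,"ry": 0,"rz": 0},{"dx": 0,"dy": -3,"dz": 0,"rx": 0,"ry": 0,"rz": 0},{"dx": 0,"dy": -3,"dz": 0,"rx": 0,"ry": 0,"rz": 0}], fingers=0)

```text
t: 9.18
eef_pos: [585.8, 128.5, 260.9]
tcp_rot: [3.139, 0.0, -2.926]
ft_force: [0.4, 20.3, -0.3]
opening: 0.145
```

>>> play_rows(increments=[{"dx": 0,"dy": -1.5,"dz": 0,"rx": 0,"ry": 0,"rz": 0},{"dx": 0,"dy": -3,"dz": 0,"rx": 0,"ry": 0,"rz": 0},{"dx": 0,"dy": -3,"dz": 0,"rx": 0,"ry": 0,"rz": 0}], fingers=0)

```text
t: 9.43
eef_pos: [585.9, 128.0, 260.9]
tcp_rot: [3.136, 0.0, -2.926]
ft_force: [-0.0, 21.7, -0.7]
opening: 0.149
```

```bash
python3 -c "
from h import *
s=env.state();print(s['ft_force'],s['opening'],s['tcp_rot'],s['eef_pos'])
c=viewer.read_camera('wrist');crop(c,'w10',60,80,560,260,1.6)
c=viewer.read_camera('side');crop(c,'s10',200,230,400,400,4)
"
```

```text
[-0.04187675 21.74006998 -0.71005252] 0.14892889707858123 [ 3.13634319e+00  3.00627578e-04 -2.92561598e+00] [585.86044682 128.02163523 260.93494815]
```

View pics/w10.png

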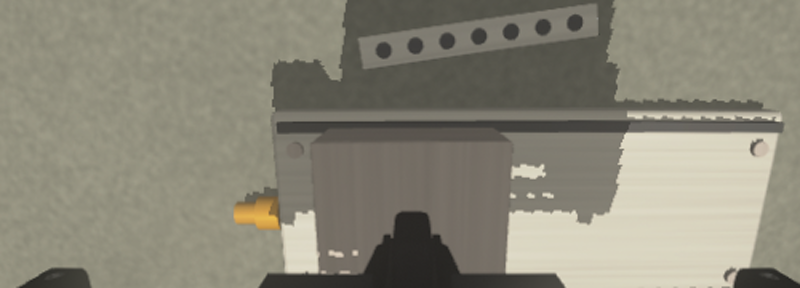

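View pics/s10.png

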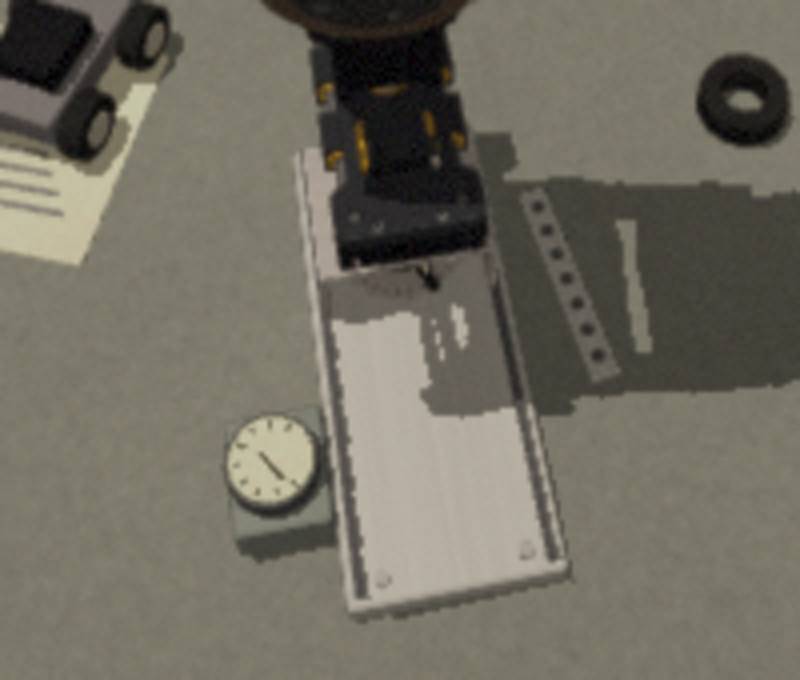

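>>> play_rows(increments=[{"dx": 0,"dy": 0,"dz": 0,"rx": 0,"ry": 0,"rz": 0},{"dx": 0,"dy": 0,"dz": 0,"rx": 0,"ry": 0,"rz": 0},{"dx": 0,"dy": 0,"dz": 0,"rx": 0,"ry": 0,"rz": 0},{"dx": 0,"dy": 0,"dz": 0,"rx": 0,"ry": 0,"rz": 0},{"dx": 0,"dy": 0,"dz": -20,"rx": 0,"ry": 0,"rz": 0},{"dx": 0,"dy": 0,"dz": -55,"rx": 0,"ry": 0,"rz": 0},{"dx": 0,"dy": 0,"dz": -95,"rx": 0,"ry": 0,"rz": 0},{"dx": 0,"dy": 0,"dz": -130,"rx": 0,"ry": 0,"rz": 0}], fingers=0.6)

```text
t: 10.2
eef_pos: [585.8, 127.1, 392.9]
tcp_rot: [3.137, -0.0, -2.926]
ft_force: [0.5, -0.6, -0.6]
opening: 0.586
```

```bash
python3 -c "
from h import *
s=env.state();print(s['ft_force'],s['opening'],s['tcp_rot'],s['eef_pos'])
c=viewer.read_camera('wrist');crop(c,'w11',220,80,470,250,3)
"
```

```text
[ 0.46100967 -0.55496387 -0.5637918 ] 0.5861375038164628 [ 3.13688018e+00 -1.31356941e-04 -2.92583104e+00] [585.79800204 127.06189482 392.86731712]
```

View pics/w11.png

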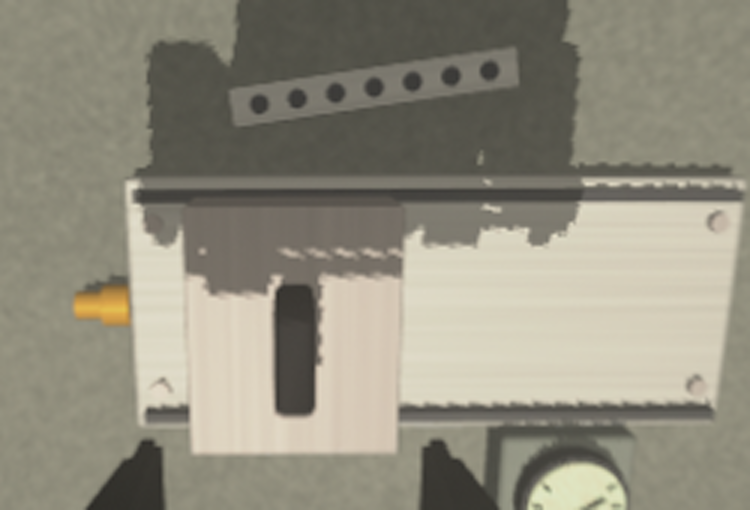

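```bash
python3 -c "
from h import *
c=viewer.read_camera('wrist')
g=lambda p,z:onz(c,q(p,3,(220,80)),z)[:,:2]
R=Rn.from_euler('z',.219).as_matrix()[:2,:2]
k=np.array([585.5,128.4])
for p,z in(((189,350),66),((401,350),66),((295,400),102)): 
  print((R.T@(g([p],z)[0]-k)).round(1))
for p in((132,300),(728,300)): print((R.T@(g([p],18)[0]-k)).round(1))
R2=Rn.from_euler('z',-.234).as_matrix()[:2,:2]
plan([570,-246,400],0)
"
```

```text
[ 13.  -40.5]
[13.2 40.7]
[20.8 -0.1]
[  3.9 -70.5]
[  4.3 190.8]
t 10.3 shift [  95.8 -361.    -5.6] rot [ -0.12   0.07 -27.94] minrows 23.4
```

>>> play_rows(increments=[{"dx": 5,"dy": -21,"dz": -3,"rx": 0,"ry": 0,"rz": 1.1},{"dx": 11,"dy": -42,"dz": -6,"rx": 0,"ry": 0,"rz": 2.3},{"dx": 17,"dy": -64,"dz": -6,"rx": 0,"ry": 0,"rz": 3.4},{"dx": 23,"dy": -86,"dz": -6,"rx": 0,"ry": 0,"rz": 4.6},{"dx": 29,"dy": -108,"dz": -6,"rx": 0,"ry": 0,"rz": 5.7},{"dx": 35,"dy": -130,"dz": -6,"rx": 0,"ry": 0,"rz": 6.9},{"dx": 41,"dy": -152,"dz": -6,"rx": 0,"ry": 0,"rz": 8.0},{"dx": 47,"dy": -174,"dz": -6,"rx": 0,"ry": 0,"rz": 9.2}], fingers=0.6)

```text
t: 10.97
eef_pos: [577.2, -54.3, 400.8]
tcp_rot: [3.133, 0.001, 2.389]
ft_force: [-0.8, -0.9, -0.6]
opening: 0.597
```

```bash
python3 -c "
from h import *
plan([565,-230,400],1.337)
c=viewer.read_camera('side');print(onz(c,[(300,134),(385,158)],0))
"
```

```text
t 10.97 shift [-111.3 -136.6   -0.2] rot [ 0.08 -0.03 10.04] minrows 8.4
[[ 6.26976231e+02 -4.65541796e+02  1.13686838e-13]
 [ 3.47825111e+02 -3.51804478e+02  1.13686838e-13]]
```

>>> play_rows(increments=[{"dx": -14,"dy": -17,"dz": 0,"rx": 0,"ry": 0,"rz": 1.15},{"dx": -28,"dy": -34,"dz": 0,"rx": 0,"ry": 0,"rz": 2.3},{"dx": -42,"dy": -51,"dz": 0,"rx": 0,"ry": 0,"rz": 3.4},{"dx": -56,"dy": -68,"dz": 0,"rx": 0,"ry": 0,"rz": 4.6},{"dx": -70,"dy": -85,"dz": 0,"rx": 0,"ry": 0,"rz": 5.8},{"dx": -84,"dy": -103,"dz": 0,"rx": 0,"ry": 0,"rz": 6.9},{"dx": -98,"dy": -120,"dz": 0,"rx": 0,"ry": 0,"rz": 8.1},{"dx": -111,"dy": -137,"dz": 0,"rx": 0,"ry": 0,"rz": 9.2}], fingers=0.5)

```text
t: 11.68
eef_pos: [562.3, -234.2, 399.2]
tcp_rot: [3.136, -0.006, 1.408]
ft_force: [1.2, 0.5, 0.2]
opening: 0.5
```

>>> play_rows(increments=[{"dx": 0,"dy": 0,"dz": 0,"rx": 0,"ry": 0,"rz": 0.8},{"dx": 0,"dy": 0,"dz": 0,"rx": 0,"ry": 0,"rz": 0.8}], fingers=0.5)

```text
t: 11.85
eef_pos: [561.9, -235.5, 398.3]
tcp_rot: [3.138, -0.006, 1.319]
ft_force: [-0.1, 0.1, -0.4]
opening: 0.498
```

```bash
python3 -c "
from h import *
plan([565,-230,400],1.337)
c=viewer.read_camera('wrist');cv2.imwrite('pics/w12.png',c['image'][:,:,::-1])
crop(c,'w12k',230,90,430,240,4)
"
```

```text
t 11.85 shift [ 6.2  1.7 -1.6] rot [ 0.04 -0.06 -0.18] minrows 0.2
```

View pics/w12.png

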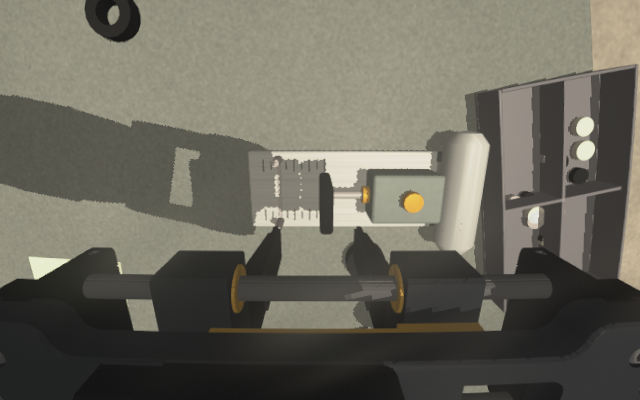

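View pics/w12k.png

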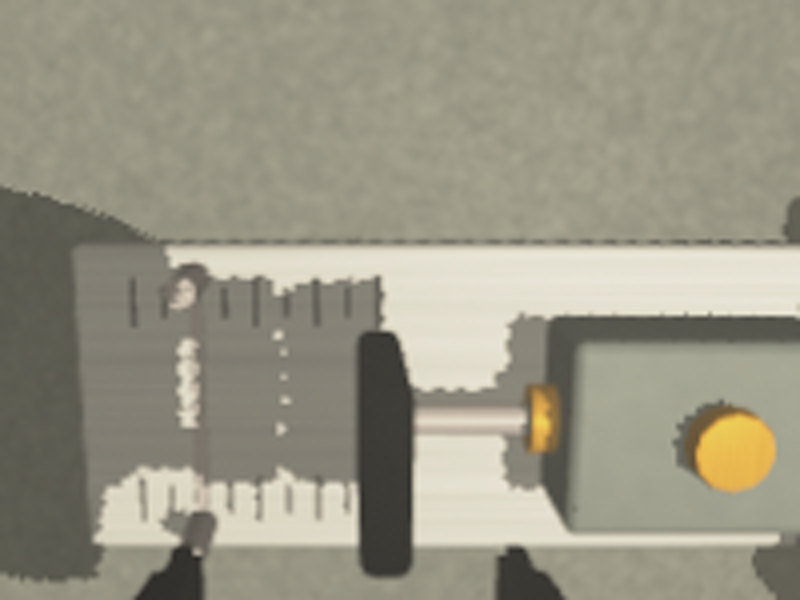

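```bash
python3 -c "
from h import *
c=viewer.read_camera('wrist')
g=lambda p,z:onz(c,q(p,4,(230,90)),z)[:,:2]
e=g([(75,243),(800,242)],12);d=e[1]-e[0];v1=np.arctan2(d[1],d[0])
e=g([(100,547),(780,546)],12);d=e[1]-e[0];v2=np.arctan2(d[1],d[0])
e=g([(196,320),(203,500)],12);d=e[0]-e[1];v3=np.arctan2(-d[0],d[1]);print(v1,v2,v3)
v=(v1+v2)/2
R=Rn.from_euler('z',v).as_matrix()[:2,:2]
def loc(p,z): return (R.T@g([p],z)[0]).round(1)
print('line',loc((196,320),12),loc((203,500),12))
print('pegtop',loc((180,296),50),loc((203,520),50))
print('handle top',loc((358,575),105),loc((412,575),105),loc((398,340),105))
print('handle ctr',g([(385,470)],105), 'plate edges y',loc((400,242),12),loc((400,547),12),'collar',loc((528,418),34), 'rod',loc((470,420),34))
print('tcp',R.T@env.state()['eef_pos'][:2])
"
```

```text
-0.24301457273884952 -0.24613593377228873 -0.24308177518337953
line [555.8 -74.6] [ 555.9 -136.7]
pegtop [556.4 -61.1] [ 560.7 -130.3]
handle top [ 607.7 -125.9] [ 621.8 -125.9] [617.4 -64. ]
handle ctr [[ 572.64295394 -243.22365203]] plate edges y [622.2 -49.4] [ 623.4 -154. ] collar [ 662.2 -102.2] rod [ 643.9 -102.8]
tcp [602.1021034  -91.11390211]
```

```bash
python3 -c "
from h import *
R=Rn.from_euler('z',-.244).as_matrix()[:2,:2]
p=R@[614.5,-101.8];print(p);plan([*p,256],1.327)
"
```

```text
[ 571.7046774 -247.2392603]
t 11.95 shift [-11.3  11.9 142.7] rot [ 0.04 -0.06  0.  ] minrows 3.4
```

>>> play_rows(increments=[{"dx": -6,"dy": 6,"dz": 20,"rx": 0.04,"ry": -0.06,"rz": 0},{"dx": -11.3,"dy": 12,"dz": 45,"rx": 0.04,"ry": -0.06,"rz": 0},{"dx": -11.3,"dy": 12,"dz": 75,"rx": 0.04,"ry": -0.06,"rz": 0},{"dx": -11.3,"dy": 12,"dz": 105,"rx": 0.04,"ry": -0.06,"rz": 0},{"dx": -11.3,"dy": 12,"dz": 130,"rx": 0.04,"ry": -0.06,"rz": 0},{"dx": -11.3,"dy": 12,"dz": 141,"rx": 0.04,"ry": -0.06,"rz": 0},{"dx": -11.3,"dy": 12,"dz": 143,"rx": 0.04,"ry": -0.06,"rz": 0}], fingers=0.5)

```text
t: 12.53
eef_pos: [571.7, -246.5, 253.6]
tcp_rot: [-3.138, -0.001, 1.33]
ft_force: [-0.8, -0.3, 0.9]
opening: 0.501
```

```bash
python3 -c "
from h import *
print(env.state()['ft_force'])
c=viewer.read_camera('wrist');cv2.imwrite('pics/w13.png',c['image'][:,:,::-1])
"
```

```text
[-0.77271722 -0.28692179  0.93290209]
```

View pics/w13.png

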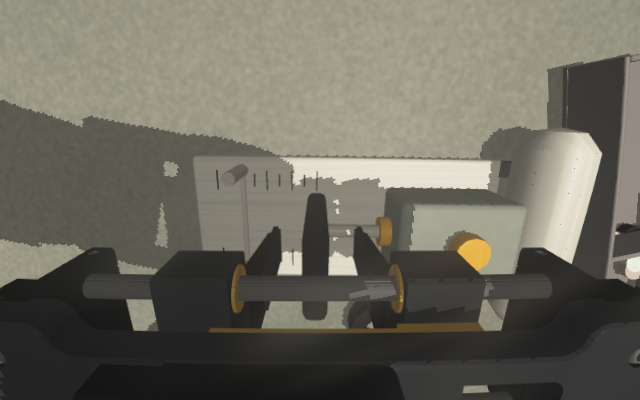

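The handle (column 316) is centred between the finger tips (278 and 358), so I'm closing.

>>> play_rows(increments=[{"dx": 0,"dy": 0,"dz": -1,"rx": 0,"ry": 0,"rz": 0},{"dx": 0,"dy": 0,"dz": -1,"rx": 0,"ry": 0,"rz": 0},{"dx": 0,"dy": 0,"dz": -1,"rx": 0,"ry": 0,"rz": 0},{"dx": 0,"dy": 0,"dz": -1,"rx": 0,"ry": 0,"rz": 0},{"dx": 0,"dy": 0,"dz": -1,"rx": 0,"ry": 0,"rz": 0},{"dx": 0,"dy": 0,"dz": -1,"rx": 0,"ry": 0,"rz": 0},{"dx": 0,"dy": 0,"dz": -1,"rx": 0,"ry": 0,"rz": 0},{"dx": 0,"dy": 0,"dz": -1,"rx": 0,"ry": 0,"rz": 0}], fingers=0)

```text
t: 13.25
eef_pos: [571.0, -246.6, 256.5]
tcp_rot: [-3.136, -0.001, 1.329]
ft_force: [-9.6, 1.6, 9.2]
opening: 0.148
```

```bash
python3 -c "
from h import *
s=env.state();print(s['ft_force'],s['opening'],s['tcp_rot'],s['eef_pos'])
R=Rn.from_euler('z',-.244).as_matrix()[:2,:2];print(R.T@s['eef_pos'][:2])
p=R@[555.8,-101.5];plan([*p,255],1.327)
"
```

```text
[-9.55457825  1.59889894  9.1662622 ] 0.14791828903548807 [-3.13642313e+00 -1.03349628e-03  1.32920505e+00] [ 570.96141849 -246.64783415  256.48015569]
[ 613.63587654 -101.40565324]
t 13.25 shift [  0.  -57.8   1.8] rot [-0.05 -0.01  0.02] minrows 1.4
```

>>> play_rows(increments=[{"dx": 0,"dy": -5,"dz": 0,"rx": 0,"ry": 0,"rz": 0},{"dx": 0,"dy": -13,"dz": 0,"rx": 0,"ry": 0,"rz": 0},{"dx": 0,"dy": -22,"dz": 0,"rx": 0,"ry": 0,"rz": 0},{"dx": 0,"dy": -32,"dz": 0,"rx": 0,"ry": 0,"rz": 0},{"dx": 0,"dy": -42,"dz": 0,"rx": 0,"ry": 0,"rz": 0},{"dx": 0,"dy": -50,"dz": 0,"rx": 0,"ry": 0,"rz": 0},{"dx": 0,"dy": -55,"dz": 0,"rx": 0,"ry": 0,"rz": 0},{"dx": 0,"dy": -57,"dz": 0,"rx": 0,"ry": 0,"rz": 0}], fingers=0)

```text
t: 13.92
eef_pos: [516.1, -232.6, 256.6]
tcp_rot: [-3.14, -0.001, 1.328]
ft_force: [15.0, 4.9, -12.9]
opening: 0.145
```

```bash
python3 -c "
from h import *
s=env.state();print(s['ft_force'],s['opening'],s['tcp_rot'],s['eef_pos'])
R=Rn.from_euler('z',-.244).as_matrix()[:2,:2];print(R.T@s['eef_pos'][:2])
c=viewer.read_camera('wrist');crop(c,'w14',200,100,460,300,3)
c=viewer.read_camera('side');crop(c,'s14',235,100,375,205,5)
c=viewer.read_camera('scene');crop(c,'c14',220,170,350,260,6)
"
```

```text
[ 14.97575125   4.93085971 -12.87648428] 0.14500865821188436 [-3.14030329e+00 -1.40551093e-03  1.32820666e+00] [ 516.11340436 -232.6107366   256.63073961]
[ 557.02132653 -101.03485898]
```

View pics/w14.png

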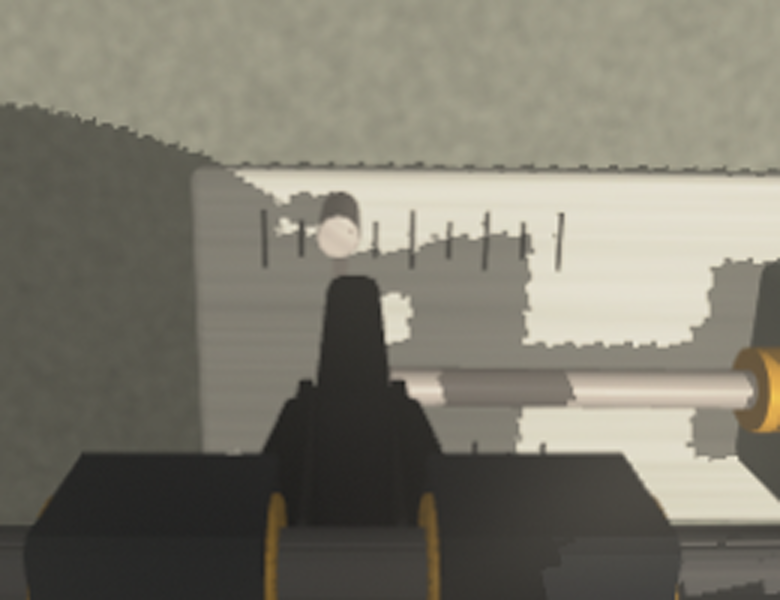

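View pics/s14.png

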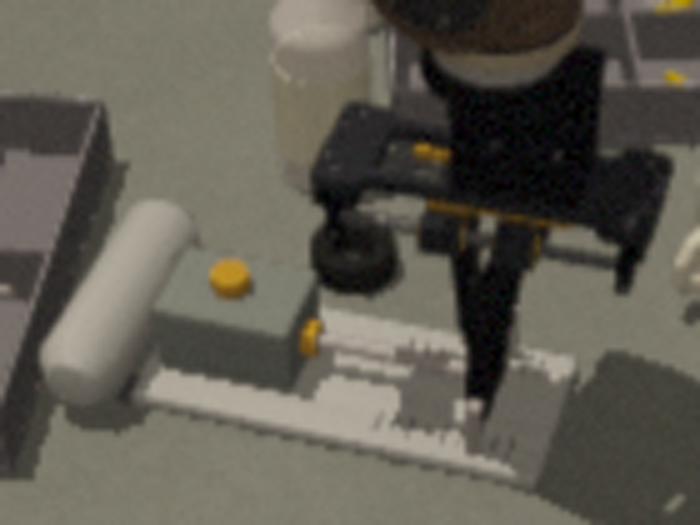

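View pics/c14.png

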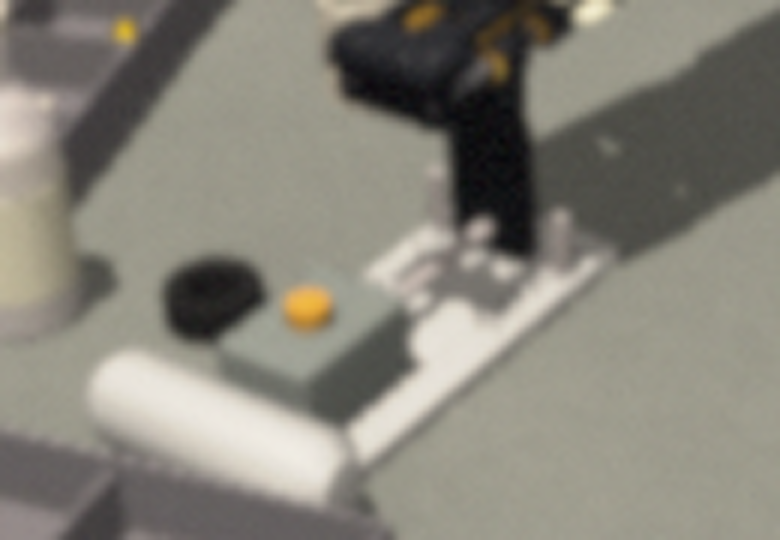

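```bash
cat > m.py <<'E'
from h import *
R=Rn.from_euler('z',-.244).as_matrix()[:2,:2]
def run(items,s=3,o=(200,100)):
    c=viewer.read_camera('wrist')
    for n,p,z in items: print(n,(R.T@onz(c,q([p],s,o),z)[0,:2]).round(2))
    st=env.state();print(st['t'],st['ft_force'],R.T@st['eef_pos'][:2])
E
python3 -c "
from m import *
run([('line',(343,265),12),('pegtop',(338.5,237),50),('pegbase',(341,208),12),('hL',(330,280),17),('hR',(379,280),17),('hLtop',(319,385),105),('hRtop',(388,385),105),('collar face',(737,390),34)])"
```

```text
line [557.02 -76.48]
pegtop [556.4  -60.87]
pegbase [556.5  -60.86]
hL [553.6  -79.39]
hR [566.67 -79.36]
hLtop [553.97 -74.42]
hRtop [565.38 -74.4 ]
collar face [ 658.88 -104.02]
14.1167 [ 13.86250419   4.16015909 -10.35604311] [ 557.60879369 -101.04580193]
```

>>> play_rows(increments=[{"dx": 0,"dy": -2,"dz": 0,"rx": 0,"ry": 0,"rz": 0},{"dx": 0,"dy": -4,"dz": 0,"rx": 0,"ry": 0,"rz": 0},{"dx": 0,"dy": -4,"dz": 0,"rx": 0,"ry": 0,"rz": 0},{"dx": 0,"dy": -4,"dz": 0,"rx": 0,"ry": 0,"rz": 0}], fingers=0)

```text
t: 14.45
eef_pos: [513.8, -231.9, 256.6]
tcp_rot: [3.138, -0.001, 1.328]
ft_force: [14.6, 0.4, -10.3]
opening: 0.15
```

```bash
python3 -c "
from m import *
c=viewer.read_camera('wrist');crop(c,'w15',270,140,390,260,5)
run([])"
```

```text
14.55 [13.05944406  0.1489006  -9.87489316] [ 554.68722263 -100.90014871]
```

View pics/w15.png

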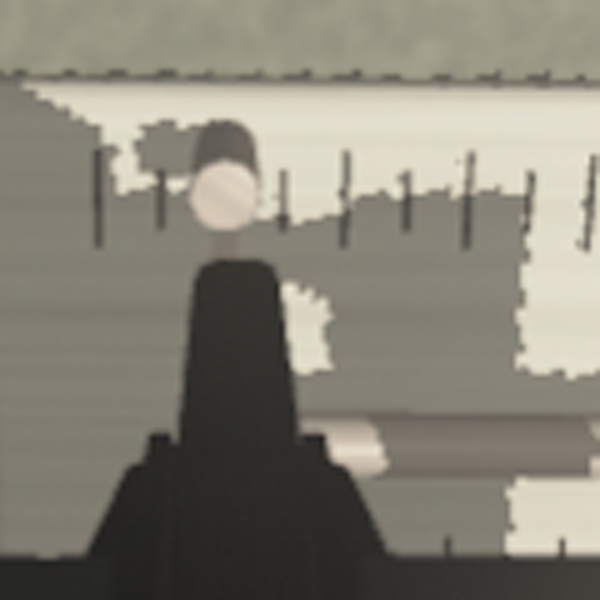

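```bash
python3 -c "
from m import *
run([('line',(227,245),12),('pegtop',(224,195),50),('hL',(196,268),17),('hR',(277,268),17),('hLt',(182,430),105),('hRt',(297,430),105)],5,(270,140))
c=viewer.read_camera('wrist')
st=env.state();print(st['tcp_rot'])
# predicted columns if handle at x
for x in (554,555,556,557):
  P=[(x+dx,-75.5,17) for dx in(-7,7)]+[(x+dx,-75.5,105) for dx in (-7,7)]+[(x,-143.5+84,50)]
  W=[[*(R@[a,b]),z] for a,b,z in P]
  print(x,((proj(c,W)+0.4-[270,140])*5).round(0).tolist())
"
```

```text
line [556.08 -76.9 ]
pegtop [555.77 -60.74]
hL [551.13 -79.47]
hR [564.09 -79.47]
hLt [551.83 -73.03]
hRt [563.2  -73.03]
14.6 [ 14.10332404  -0.24469142 -10.08215927] [ 554.68931778 -100.90907176]
[ 3.13829749e+00 -1.07537652e-03  1.32756068e+00]
554 [[170.0, 244.0], [258.0, 244.0], [134.0, 453.0], [274.0, 453.0], [211.0, 186.0]]
555 [[176.0, 244.0], [264.0, 244.0], [144.0, 453.0], [284.0, 453.0], [218.0, 186.0]]
556 [[182.0, 244.0], [270.0, 244.0], [154.0, 453.0], [295.0, 453.0], [226.0, 186.0]]
557 [[189.0, 244.0], [277.0, 244.0], [164.0, 453.0], [305.0, 453.0], [233.0, 186.0]]
```

>>> play_rows(increments=[{"dx": 0,"dy": -1.5,"dz": 0,"rx": 0,"ry": 0,"rz": 0},{"dx": 0,"dy": -2.7,"dz": 0,"rx": 0,"ry": 0,"rz": 0},{"dx": 0,"dy": -2.7,"dz": 0,"rx": 0,"ry": 0,"rz": 0},{"dx": 0,"dy": -2.7,"dz": 0,"rx": 0,"ry": 0,"rz": 0}], fingers=0)

```text
t: 14.98
eef_pos: [512.3, -231.4, 256.6]
tcp_rot: [3.134, -0.001, 1.327]
ft_force: [14.0, 0.2, -8.9]
opening: 0.148
```

```bash
python3 -c "
from m import *
c=viewer.read_camera('wrist');crop(c,'w16',290,150,370,240,7)
run([])"
```

```text
15.0833 [13.52801984 -0.52807393 -9.34357661] [ 553.05522311 -100.809728  ]
```

View pics/w16.png

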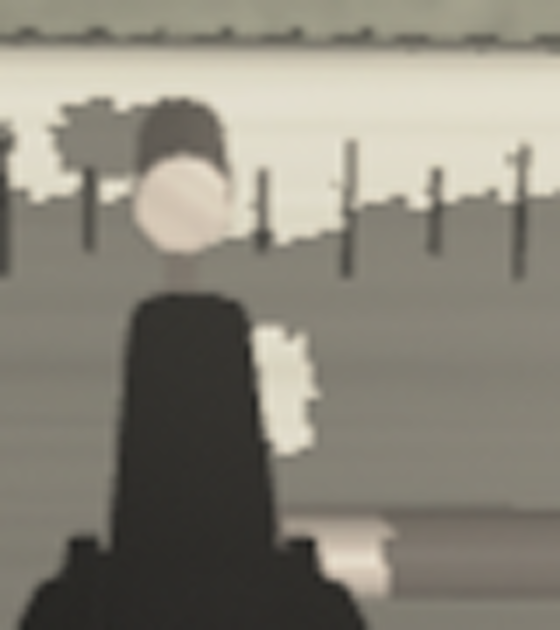

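```bash
python3 -c "
from m import *
run([('line',(182,275),12),('pegtop',(183,204),50),('hL',(132,308),17),('hR',(250,308),17),('hLm',(113,525),85),('hRm',(275,525),85)],7,(290,150))
"
```

```text
line [555.88 -77.12]
pegtop [555.84 -60.8 ]
hL [550.15 -79.77]
hR [563.64 -79.78]
hLm [549.99 -80.12]
hRm [563.17 -80.15]
15.1333 [13.48012087  0.13520733 -8.85716027] [ 553.06481793 -100.81550412]
```

>>> play_rows(increments=[{"dx": 0,"dy": -1,"dz": 0,"rx": 0,"ry": 0,"rz": 0},{"dx": 0,"dy": -1.9,"dz": 0,"rx": 0,"ry": 0,"rz": 0},{"dx": 0,"dy": -1.9,"dz": 0,"rx": 0,"ry": 0,"rz": 0},{"dx": 0,"dy": -1.9,"dz": 0,"rx": 0,"ry": 0,"rz": 0}], fingers=0)

```text
t: 15.47
eef_pos: [511.5, -231.1, 256.5]
tcp_rot: [3.131, -0.0, 1.327]
ft_force: [12.6, -0.6, -9.1]
opening: 0.148
```

```bash
python3 -c "
from m import *
c=viewer.read_camera('wrist');crop(c,'w17',290,150,370,240,7)
run([])"
```

```text
15.5667 [14.05335651  0.06471742 -8.45434292] [ 552.18726943 -100.72785712]
```

View pics/w17.png

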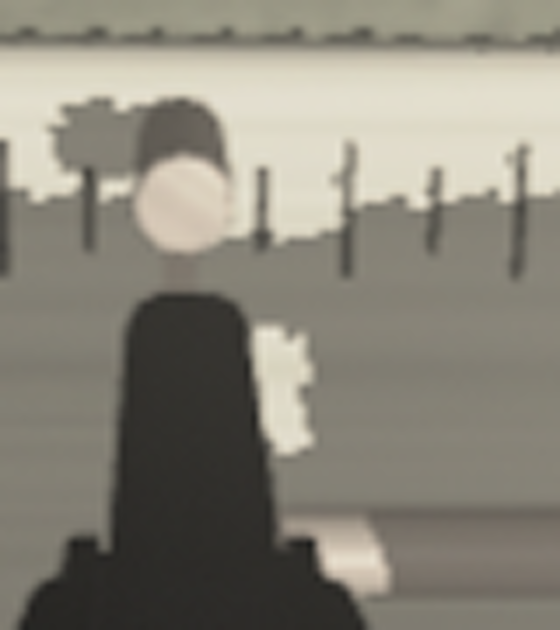

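```bash
python3 -c "
from m import *
run([('line',(182,275),12),('pegtop',(183,204),50),('hL',(130,308),17),('hR',(249.5,308),17),('hLm',(113,525),85),('hRm',(275,525),85)],7,(290,150))
st=env.state();plan(st['eef_pos'],1.327)
"
```

```text
line [555.95 -77.13]
pegtop [555.77 -60.8 ]
hL [549.96 -79.77]
hR [563.63 -79.81]
hLm [549.78 -80.09]
hRm [562.96 -80.15]
15.6167 [13.52098763 -0.71240959 -8.06535324] [ 552.17034237 -100.74510097]
t 15.62 shift [0. 0. 0.] rot [ 0.11 -0.   -0.  ] minrows 0.1
```

>>> play_rows(increments=[{"dx": 0,"dy": -0.4,"dz": 0,"rx": 0.1,"ry": 0,"rz": 0},{"dx": 0,"dy": -0.4,"dz": 0,"rx": 0.1,"ry": 0,"rz": 0},{"dx": 0,"dy": -0.4,"dz": 0,"rx": 0.1,"ry": 0,"rz": 0},{"dx": 0,"dy": -0.4,"dz": 0,"rx": 0.1,"ry": 0,"rz": 0}], fingers=0)

```text
t: 15.95
eef_pos: [512.2, -231.3, 256.5]
tcp_rot: [3.137, 0.0, 1.326]
ft_force: [13.8, -0.7, -9.7]
opening: 0.145
```

```bash
python3 -c "
from m import *
c=viewer.read_camera('wrist');crop(c,'w18',290,150,370,240,7)
run([])"
```

```text
16.05 [14.47068403 -0.11342288 -8.32475374] [ 552.91119097 -100.68978677]
```

View pics/w18.png

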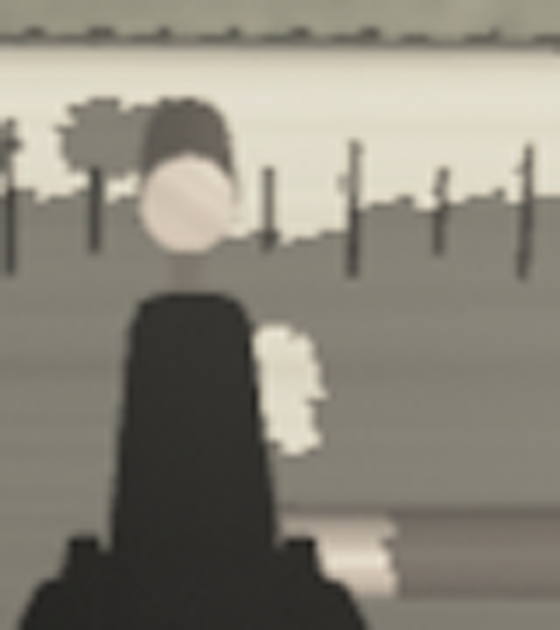

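>>> play_rows(increments=[{"dx": 0,"dy": -0.8,"dz": 0,"rx": 0.05,"ry": 0,"rz": 0},{"dx": 0,"dy": -0.8,"dz": 0,"rx": 0.05,"ry": 0,"rz": 0},{"dx": 0,"dy": -0.8,"dz": 0,"rx": 0.05,"ry": 0,"rz": 0},{"dx": 0,"dy": -0.8,"dz": 0,"rx": 0.05,"ry": 0,"rz": 0},{"dx": 0,"dy": -0.8,"dz": 0,"rx": 0.05,"ry": 0,"rz": 0}], fingers=0)

```text
t: 16.47
eef_pos: [512.5, -231.3, 256.6]
tcp_rot: [3.137, 0.001, 1.325]
ft_force: [12.5, 0.3, -9.0]
opening: 0.143
```

```bash
python3 -c "
from m import *
c=viewer.read_camera('wrist');crop(c,'w19',290,150,370,240,7)
c=viewer.read_camera('side');cv2.imwrite('pics/s19.png',c['image'][:,:,::-1])
run([])"
```

```text
16.6167 [13.76779731 -0.47973767 -8.71736296] [ 553.23410472 -100.61235727]
```

View pics/w19.png

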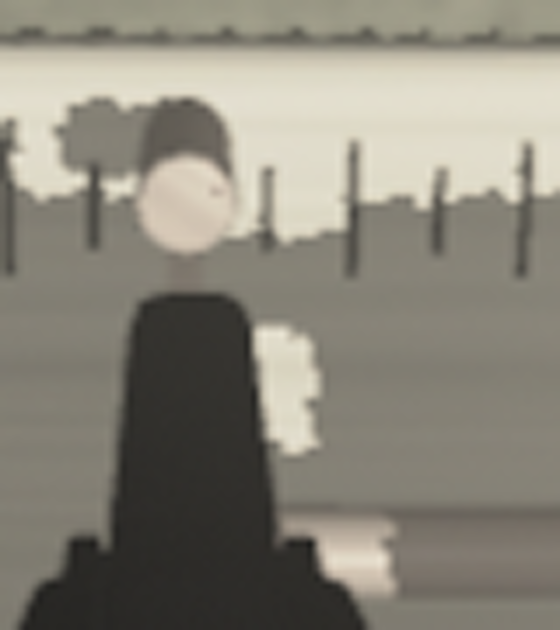

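View pics/s19.png

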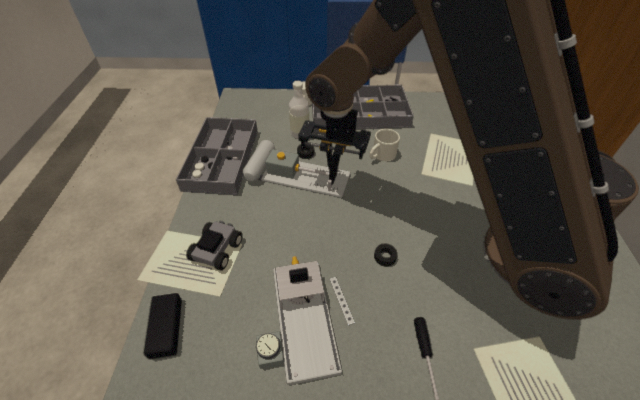

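```bash
python3 -c "
from cell import env
print(env.job_done()); s=env.state(); print(s['t'],s['ft_force'],s['opening'],s['eef_pos'])"
```

```text
the job is handed in; nothing more can be done
None
the job is handed in; nothing more can be done
```

I turned the knob to the mark, slid the hood home over it, and pulled the fill handle out level with the pegs. I handed the job in at about 16.6 s of robot time, still holding the handle.

- **Knob:** I turned it about 0.66 rad clockwise. After release the pointer nose and mark were still in line, within about half a pixel.
- **Hood:** I slid it about 110 mm along the panel until the wrist force rose to about 21 N at its stop. Afterwards its edges measured -40.5 and +40.7 mm about the knob's axis, so it is centred over the knob.
- **Handle:** I pulled it about 58.7 mm against the spring, which pushes back with about 14 N, and the grip was steady. The last wrist picture put its centre about 0.5 mm short of the peg line. That is finer than the 2 mm calibration, and it comes from comparing the two in the same picture.
- **Other objects:** In the last side view they looked unmoved.

**Disagreement:** positions worked out from the arm's own pose and from the camera differ by about 2 mm at the valve. The offset was nearly the same at rest and pulled out, and the pull came to 58.7 mm by the arm against 58.9 mm expected from the camera, so I relied on the camera.

**Refused move:** my first move call was rejected as invalid input, and nothing moved.

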